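Check the spare belt wheels under the pointer

TASK

Swing the case's lid open until it stays open by itself, then move all the wheels in it onto the inspection tray, lying flat. By its knob, slide the tray so that each wheel's bore in turn, from the smallest wheel to the largest, stands still under the pointer for about a second. Finally put all the wheels back flat in the case and shut the lid, without bumping the pointer or disturbing the glue bottle, screwdriver and green bin.

Things in the scene. Friction and masses are not known exactly. Their poses are not given: they have to be found in the camera images.
- case: Shallow black clamshell case fixed to the bench, 124 x 254 mm (x, y) and 20 mm high without its lid; origin at the centre of its underside, x from the front (tab side, towards the robot) to the hinge, z up. Inside is a flat floor 12 mm above the origin, 116 x 246 mm, within walls 4 mm thick that rise 8 mm above that floor. The wheels stand flat in one row along its y (58 mm apart at the start).
- lid (a joint): Hinge of the case's hollow lid (124 x 254 x 22 mm, 0.22 kg), rad: 0 shut, 1.75 fully open against its stop. Light hinge: it falls shut below about 1.35 and falls open by itself above. The axis is the case's y, through lid_hinge on the far rim.
- lid_hinge (a point): Middle of the lid's hinge axis, on the far rim of the case, 20 mm above the bench. Its axes turn with the lid (parallel to the case's at 0).
- lid_tab (a point): Grip point in the stiff rubber pull tab that sticks out from the middle of the lid's front edge: tab 20 mm wide (along the case's y), 36 mm long, 10 mm thick; this point is 22 mm out from the lid's front face, 14 mm from the tab's tip, 146 mm from the hinge axis and, with the lid shut, 26 mm above the bench and 6 mm above the axis. With the lid at 1.57 the tab points straight up.
- stage: Grey base plate of the x-y inspection stage, fixed, 12 mm thick; its origin is on the bench straight below the pointer's tip, x away from the robot (along the cross slide), y to the left, z up. An upright 22 mm column stands 120 mm beyond the origin, from which a level arm (14 mm wide, underside 112 mm above the bench) reaches back over the tray.
- pointer_tip (a point): Tip of the fixed downward needle pointer, 77 mm above the bench; wheels on the tray pass under it with 25 mm to spare.
- cross_slide (a joint): Travel of the cross slide along the stage's x, m: 0 fully out towards the robot (loading position, tray centre 100 mm short of the pointer) to 0.13. Stays where left; about 1.5 N to move.
- tray (a joint): Travel of the tray along the stage's y on the cross slide, m: -0.075 to 0.075. At cross_slide 0.10 and tray 0 the tray's centre is under the pointer. Stays where left; about 1.5 N to move.
- tray_floor (a point): Centre of the aluminium tray's floor, 32 mm above the bench, axes as the stage's. Floor 112 x 192 mm (x, y) inside a 4 mm wide lip that rises 6 mm. Three 54 mm round patches for wheels are painted at y = -60, 0 and 60 mm.
- tray_knob (a point): Point in the tray's upright black round knob, 18 mm diameter, 90 mm from the tray's centre on the robot's side; the knob stands from 32 to 68 mm above the bench, this point at 53 mm. Grip and move it to slide the tray both ways.
- wheel_32: White grooved belt wheel, 32 mm diameter, 20 mm thick, with a steel hub and a black bore of 11 mm through its centre; origin at its centre, z along the bore. Same either way up. May be absent.
- wheel_38: White grooved belt wheel, 38 mm diameter, 20 mm thick, with a steel hub and a black bore of 11 mm through its centre; origin at its centre, z along the bore. Same either way up. May be absent.
- wheel_44: White grooved belt wheel, 44 mm diameter, 20 mm thick, with a steel hub and a black bore of 11 mm through its centre; origin at its centre, z along the bore. Same either way up. May be absent.
- wheel_50: White grooved belt wheel, 50 mm diameter, 20 mm thick, with a steel hub and a black bore of 11 mm through its centre; origin at its centre, z along the bore. Same either way up. May be absent.
- glue: White glue bottle, 44 mm diameter, 110 mm tall, on the right of the work; bystander, origin under it.
- driver: Screwdriver lying on the left of the work; bystander, origin under it.
- organiser: Green divided bin 100 x 160 x 60 mm beyond the work; bystander, origin under it.
- pointer: The needle pointer with its arm and column, fixed on the stage (same origin and axes as stage); the robot must not bump it.

How it is judged:
On the way, in this order (a step that is already met when the one before it is completed fails the run):
1. lid pushed past its balance point and standing open (value of joint lid above 1.55 rad), for 0.3 s.
2. every wheel lies flat on the tray (x of wheel_32 in the frame of tray_floor between -0.05 and 0.05 m and y of wheel_32 in the frame of tray_floor between -0.09 and 0.09 m and z of wheel_32 in the frame of tray_floor between 0.006 and 0.0135 m and linear speed of each of wheel_32, wheel_38, wheel_44, wheel_50 below 0.03 m/s and x of wheel_38 in the frame of tray_floor between -0.05 and 0.05 m and y of wheel_38 in the frame of tray_floor between -0.09 and 0.09 m and z of wheel_38 in the frame of tray_floor between 0.006 and 0.0135 m and x of wheel_44 in the frame of tray_floor between -0.05 and 0.05 m and y of wheel_44 in the frame of tray_floor between -0.09 and 0.09 m and z of wheel_44 in the frame of tray_floor between 0.006 and 0.0135 m and x of wheel_50 in the frame of tray_floor between -0.05 and 0.05 m and y of wheel_50 in the frame of tray_floor between -0.09 and 0.09 m and z of wheel_50 in the frame of tray_floor between 0.006 and 0.0135 m), for 0.3 s.
3. bore of the 32 mm wheel, on the tray, stopped under the pointer for half a second (x of wheel_32 in the frame of tray_floor between -0.05 and 0.05 m and y of wheel_32 in the frame of tray_floor between -0.09 and 0.09 m and z of wheel_32 in the frame of tray_floor between 0.006 and 0.0135 m and horizontal distance between wheel_32 and pointer_tip below 0.005 m and linear speed of wheel_32 below 0.02 m/s), for 0.5 s.
4. bore of the 38 mm wheel, on the tray, stopped under the pointer for half a second (x of wheel_38 in the frame of tray_floor between -0.05 and 0.05 m and y of wheel_38 in the frame of tray_floor between -0.09 and 0.09 m and z of wheel_38 in the frame of tray_floor between 0.006 and 0.0135 m and horizontal distance between wheel_38 and pointer_tip below 0.005 m and linear speed of wheel_38 below 0.02 m/s), for 0.5 s.
5. bore of the 44 mm wheel, on the tray, stopped under the pointer for half a second (x of wheel_44 in the frame of tray_floor between -0.05 and 0.05 m and y of wheel_44 in the frame of tray_floor between -0.09 and 0.09 m and z of wheel_44 in the frame of tray_floor between 0.006 and 0.0135 m and horizontal distance between wheel_44 and pointer_tip below 0.005 m and linear speed of wheel_44 below 0.02 m/s), for 0.5 s.
6. bore of the 50 mm wheel, on the tray, stopped under the pointer for half a second (x of wheel_50 in the frame of tray_floor between -0.05 and 0.05 m and y of wheel_50 in the frame of tray_floor between -0.09 and 0.09 m and z of wheel_50 in the frame of tray_floor between 0.006 and 0.0135 m and horizontal distance between wheel_50 and pointer_tip below 0.005 m and linear speed of wheel_50 below 0.02 m/s), for 0.5 s.
At the end, for the whole second after the job is handed in: Every wheel lies flat and at rest on the floor inside the case (centre height within 5 mm of lying flat) and the lid is shut (within 0.05 rad) (value of joint lid below 0.05 rad and velocity of joint lid below 0.05 rad/s and x of wheel_32 in the frame of case between -0.056 and 0.056 m and y of wheel_32 in the frame of case between -0.121 and 0.121 m and z of wheel_32 in the frame of case between 0.017 and 0.027 m and linear speed of each of wheel_32, wheel_38, wheel_44, wheel_50 below 0.02 m/s and x of wheel_38 in the frame of case between -0.056 and 0.056 m and y of wheel_38 in the frame of case between -0.121 and 0.121 m and z of wheel_38 in the frame of case between 0.017 and 0.027 m and x of wheel_44 in the frame of case between -0.056 and 0.056 m and y of wheel_44 in the frame of case between -0.121 and 0.121 m and z of wheel_44 in the frame of case between 0.017 and 0.027 m and x of wheel_50 in the frame of case between -0.056 and 0.056 m and y of wheel_50 in the frame of case between -0.121 and 0.121 m and z of wheel_50 in the frame of case between 0.017 and 0.027 m); the robot touches nothing.
It fails at once if a bystander (glue bottle, screwdriver, green bin) moved more than 30 mm (distance of any of glue, driver, organiser from where it was at the start of the episode above 0.03 m).
It fails at once if the robot bumps the stage's pointer, its arm or column (over 4 N) (contact force between pointer and the fingers above 4 N or contact force between pointer and the arm above 4 N).
Of wheel_32, wheel_38, wheel_44, wheel_50 only 2 to 3 are there at a start; the rules pass over those that are not, and their reading is None.
At some moment in a run one of wheel_32, wheel_38, wheel_44, wheel_50 may be knocked a few centimetres aside while the robot is not near it.
Once in a run the grip may slacken for a moment while it holds something.
It also fails if it takes over 210 s, if anything falls off the work surface, if the arm or the gripper's body presses on something with over 40 N, if the wrist force passes 120 N, or if a joint passes its speed limit or range.

ROBOT

A 6-joint arm with a two-finger parallel gripper is mounted at the origin on the work surface. World frame = base frame: x ahead of the robot, y to its left, z up, the work surface at z = 0. Lengths are in m, angles in rad, forces in N, time in s.
With the tool pointing down it reaches from about 0.35 to 0.8 m from the base axis. Payload 7.3 kg.
Tool frame: the origin (TCP) lies midway between the tips of the shut fingers; the grasp point (between the pads) lies 19 mm behind it (arm.grip_depth is the distance from the TCP to the grasp point, in m); z points along the fingers, y is the direction in which the jaws open and shut (so a half turn about z gives the same grasp; the last joint's range is limited). The gripper opens to 85 mm and grips with 20 to 120 N. Pads are 22 mm wide; open, the fingers measure 114 mm over their backs; the gripper's body (76 mm by 85 mm) begins 54 mm behind the grasp point. The pads swing forward as they close: fully open they stand 13 mm farther back than shut.
Start: joints at [-1.287, 0.342, 1.524, -0, 1.275, -0.146], TCP at [0.219, -0.477, 0.231] pointing down, gripper open.
Joint ranges: [-2.53, 2.53], [-0.77, 2.02], [0.04, 2.7], [-1, 4.14], [0.28, 2.66], [-3.11, 3.11]. Speed limits (rad/s): [2.57, 2.57, 3.14, 3.14, 3.14, 3.14].

INTERFACE

Orientations are given as a rotation vector (axis times angle).
In Python, from station import telemetry, eyes, workorder, arm gives the robot as it stands. The module is installed in compiled form; this text tells all that it offers.
- The arm moves only by the tool play_rows, never from a script. Its arguments are lists of equal length, an entry for each row: "claw": the opening, from 0 (shut) to 1 (fully open); "travel": the shift along the world's x, y, z in mm, a list of three; "turn": the turn, a rotation vector about the world's x, y, z in rad, a list of three. A call has 1 to 12 rows; each row shifts and turns the commanded pose from where the row before left it; what a row does not reach is not made up. A row lasts 1/12 s, in which the tool goes at most 41.7 mm and 7.16 degrees, less where a joint would pass 70% of its speed; a pose out of reach is approached as far as the arm can. A call with a gripper value outside its range is refused whole. The fingers move at their own pace and stop on an object; "squeeze" is the grip in N (left out, the last holds). Time passes only in rows, so rows that do not move let the fingers close. It gives the time, the measured TCP pose, the force and the opening at its end, in the units of the state.
- telemetry.get_state(): the state, without advancing time (a new reading comes with each control period).
- eyes.snapshot(name): name is "scene" or "top"; returns (picture, depth): 400x640x3 uint8, blue, green, red; 400x640 float32, m along the optical axis (not along the pixel's ray), 0 where there is no reading.
- eyes.camera_model(name): a dict with "K" (3x3 intrinsics, pixels), "distortion" ([k1, k2, p1, p2, k3] as OpenCV has them; the pictures are not rectified), "pose" (4x4, takes a point from camera to world coordinates). Camera axes: x right, y down, z forward; pixel columns grow to the right and rows downward; lengths in m; the calibration is good to about 2 mm. A picture is of the moment at which its call begins. camera_model takes no time and is no camera call.
- workorder.sign_off(): hands the job in, once; it reports no verdict.
Trained networks look in the newest picture that a camera, given by its name, has taken for a name from the list of things; names that differ only in an ending like _2 or _b are one class to them, and where a whole thing is asked for, a point or a joint stands for the part that bears it (a point fixed in the world has none). Each returns a list of dicts, best first, with "conf" (0 to 1); they miss things now and then, are a little off and sometimes report something else, mostly with a low value. They report only what shows in the picture. A call takes as long as a camera call.
- eyes.boxes_of(camera, label): "xy" ([column, row] in pixels, amid what is visible of it).
The state is a dict: "t": time; "qpos": joint angles; "qvel": joint speeds; "tau": joint torques, N m; "tool_pos": TCP position; "orientation": TCP orientation; "force": force on the tool from outside, world axes, zero at the start; "moment": the same for the moment, N m; "width": finger opening in m.
Only numpy, scipy, OpenCV 4.12 (cv2) and the standard library are available. Lean on these libraries where they do the work, as an engineer would, in place of code of your own. Each camera call takes 0.05 s, during which the arm holds its last target.

## Working session

There is one attempt and no reset: what is moved stays moved. The work goes in short steps, Python scripts to look and compute and a tool call to move; the robot and the scene stay as the last step left them, time stands still between calls to the robot, and variables do not carry over. Pictures are saved under pics/ and viewed, and the job is handed in when it is done.

Besides the shell and the picture viewer there is one more tool, called after ">>>" as name(argument=value, ...) on one line, values as JSON. play_rows: Moves the arm, as the interface text tells. Its arguments: {"type":"object","properties":{"claw":{"type":"array","items":{"type":"number"}},"travel":{"type":"array","items":{"type":"array","items":{"type":"number"}}},"turn":{"type":"array","items":{"type":"array","items":{"type":"number"}}},"squeeze":{"type":"number"}},"required":["claw","travel","turn"]}

```bash
mkdir -p pics; ls; cat > h.py <<'E'
import numpy as np, cv2
from station import telemetry, eyes, workorder, arm
def snap(cam,fn=None):
    p,d=eyes.snapshot(cam)
    if fn: cv2.imwrite('pics/'+fn,p)
    np.save('/tmp/%s_d.npy'%cam,d); np.save('/tmp/%s_p.npy'%cam,p)
    return p,d
def ray(cam,uv):
    m=eyes.camera_model(cam); K=np.array(m['K']);D=np.array(m['distortion']);T=np.array(m['pose'])
    uv=np.array(uv,float).reshape(-1,1,2)
    n=cv2.undistortPoints(uv,K,D).reshape(-1,2)
    r=np.c_[n,np.ones(len(n))]
    return T,r
def onz(cam,uv,z):
    T,r=ray(cam,uv); d=r@T[:3,:3].T; o=T[:3,3]
    return o+d*((z-o[2])/d[:,2])[:,None]
def pts(cam,d):
    h,w=d.shape; u,v=np.meshgrid(np.arange(w),np.arange(h))
    T,r=ray(cam,np.stack([u.ravel(),v.ravel()],1))
    P=(r*d.ravel()[:,None])@T[:3,:3].T+T[:3,3]
    P[d.ravel()==0]=np.nan
    return P.reshape(h,w,3)
def proj(cam,P):
    m=eyes.camera_model(cam); K=np.array(m['K']);D=np.array(m['distortion']);T=np.linalg.inv(np.array(m['pose']))
    P=np.atleast_2d(P)
    return cv2.projectPoints(P,cv2.Rodrigues(T[:3,:3])[0],T[:3,3],K,D)[0].reshape(-1,2)
E
python3 - <<'E'
from h import *
np.set_printoptions(precision=4,suppress=True)
print(telemetry.get_state())
for c in('scene','top'):
    p,d=snap(c,c+'0.png'); m=eyes.camera_model(c); print(m, (d==0).mean(), np.median(d))
print(arm.grip_depth)
E
```

```text
pics
{'t': 0.0, 'qpos': array([-1.287 ,  0.3427,  1.5251, -0.    ,  1.2754, -0.146 ]), 'qvel': array([ 0.0021,  0.0005,  0.0005,  0.001 ,  0.    , -0.0006]), 'tau': array([  0.0006, -43.3667, -24.6016,  -0.0001,   0.0079,   0.    ]), 'tool_pos': array([ 0.2186, -0.4768,  0.2306]), 'orientation': array([-3.0678, -0.6696,  0.0002]), 'force': array([-0.42  ,  0.4501,  0.3535]), 'moment': array([ 0.0312,  0.0124, -0.0374]), 'width': 0.08543210841078887}
{'K': array([[491.4081,   0.    , 312.8353],
       [  0.    , 491.4081, 198.0925],
       [  0.    ,   0.    ,   1.    ]]), 'distortion': array([0.0261, 0.    , 0.    , 0.    , 0.    ]), 'pose': array([[-0.789 ,  0.5158, -0.3338,  1.1946],
       [ 0.6142,  0.6742, -0.4102,  0.7292],
       [ 0.0135, -0.5287, -0.8487,  1.6707],
       [ 0.    ,  0.    ,  0.    ,  1.    ]])} 0.00394921875 2.261537
{'K': array([[368.6957,   0.    , 317.6853],
       [  0.    , 368.6957, 194.0018],
       [  0.    ,   0.    ,   1.    ]]), 'distortion': array([-0.03,  0.  ,  0.  ,  0.  ,  0.  ]), 'pose': array([[-0.0075, -0.9923,  0.1237,  0.4365],
       [-0.9996,  0.0107,  0.0255, -0.0525],
       [-0.0266, -0.1234, -0.992 ,  1.1852],
       [ 0.    ,  0.    ,  0.    ,  1.    ]])} 0.004140625 1.2058938
0.0187
```

View pics/scene0.png

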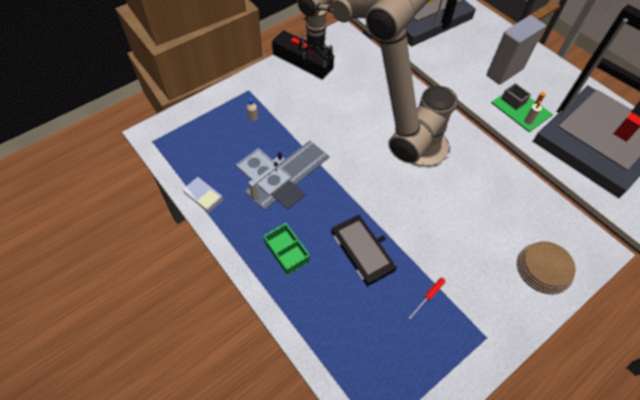

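View pics/top0.png

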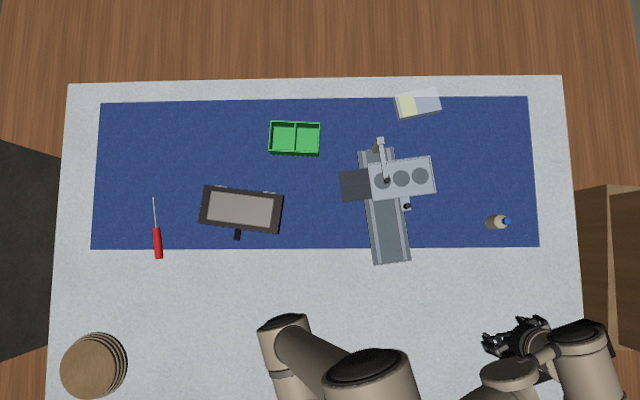

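```bash
python3 - <<'E'
import cv2
p=cv2.imread('pics/top0.png')
cv2.imwrite('pics/z1.png',cv2.resize(p[115:275,320:520],None,fx=4,fy=4,interpolation=cv2.INTER_CUBIC)[:600])
cv2.imwrite('pics/z2.png',cv2.resize(p[165:265,140:300],None,fx=5,fy=5,interpolation=cv2.INTER_CUBIC))
p=cv2.imread('pics/scene0.png')
cv2.imwrite('pics/z3.png',cv2.resize(p[130:290,220:420],None,fx=4,fy=4,interpolation=cv2.INTER_CUBIC)[:600])
E
python3 - <<'E'
from h import *
np.set_printoptions(precision=4,suppress=True)
for l in ['lid_tab','case','stage','pointer_tip','pointer','tray_knob','tray_floor','tray','lid_hinge','lid','glue','driver','organiser']:
    for c in ['top']:
        try: print(l,[(np.round(x['xy'],1),round(x['conf'],2)) for x in eyes.boxes_of(c,l)])
        except Exception as e: print(l,e)
E
```

```text
lid_tab [(array([238.7, 207.6]), 0.75), (array([391.6, 181. ]), 0.32)]
case [(array([239.3, 212.7]), 0.66)]
stage [(array([389.3, 192. ]), 0.7), (array([238.4, 210.8]), 0.45)]
pointer_tip [(array([386.6, 188.5]), 0.77)]
pointer [(array([384.3, 151.5]), 0.88)]
tray_knob [(array([405.1, 177.8]), 0.65)]
tray_floor [(array([403.6, 179.5]), 0.96), (array([293.8, 136.8]), 0.54)]
tray [(array([401.7, 180.5]), 0.58), (array([383.4, 151.3]), 0.22)]
lid_hinge [(array([241.2, 212.9]), 0.75)]
lid [(array([240.1, 207.4]), 0.86), (array([402.6, 181.4]), 0.3)]
glue [(array([500.1, 219.2]), 0.54)]
driver [(array([158.5, 238.3]), 0.75)]
organiser [(array([291.3, 136.9]), 0.67)]
```

View pics/z1.png

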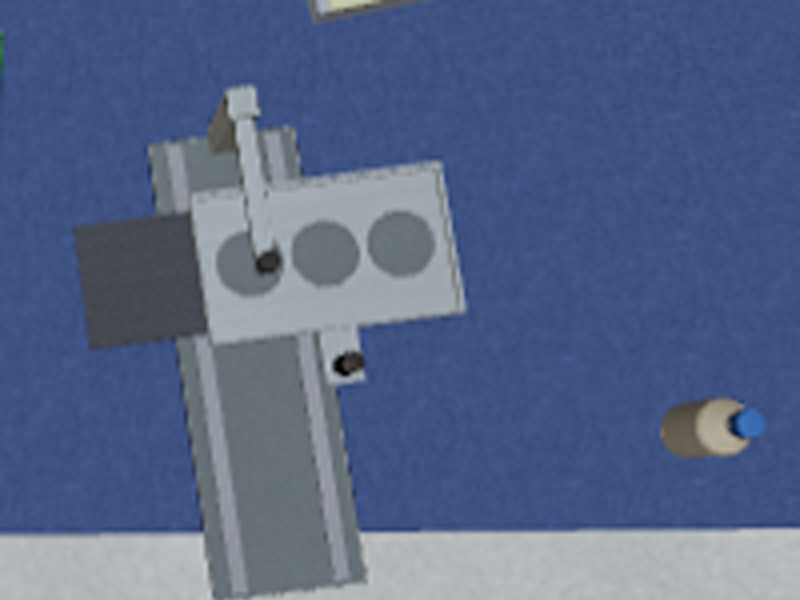

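View pics/z2.png

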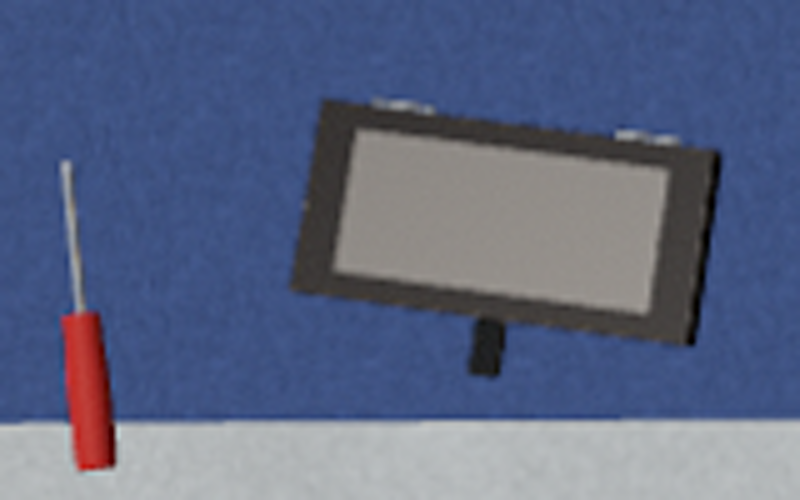

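View pics/z3.png

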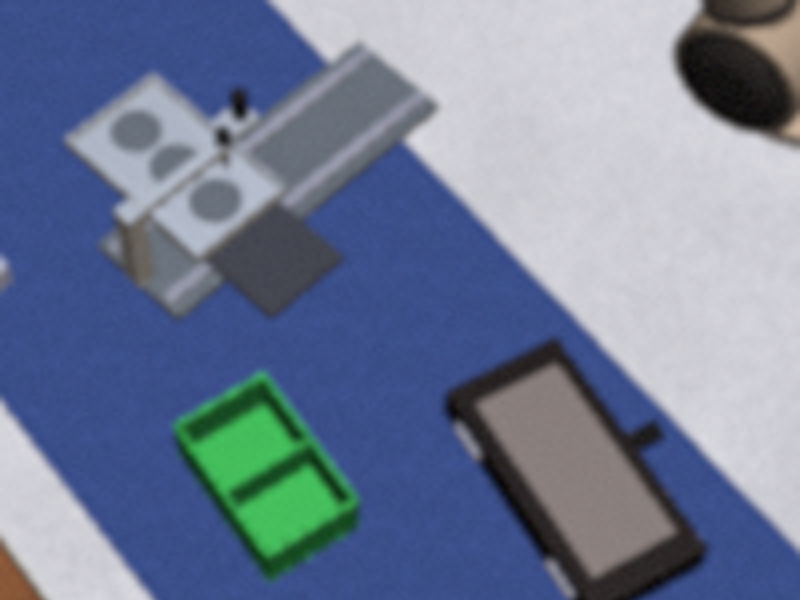

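```bash
cat > fit.py <<'E'
from h import *
from scipy.optimize import minimize
def boxpts(c,yaw,lx,ly,z0,z1):
    R=np.array([[np.cos(yaw),-np.sin(yaw)],[np.sin(yaw),np.cos(yaw)]])
    o=[]
    for sx in(-.5,.5):
        for sy in(-.5,.5):
            q=R@np.array([sx*lx,sy*ly])+c
            o+= [[q[0],q[1],z0],[q[0],q[1],z1]]
    return np.array(o)
def soft(cam,P,shape=(400,640),s=8,roi=None):
    uv=proj(cam,P); u0,v0,u1,v1=roi
    q=((uv-[u0,v0]+0.5)*s-0.5)
    m=np.zeros(((v1-v0)*s,(u1-u0)*s),np.uint8)
    h=cv2.convexHull(q.astype(np.float32)).reshape(-1,2)
    cv2.fillConvexPoly(m,np.round(h*16).astype(np.int32),255,shift=4)
    return cv2.resize(m,None,fx=1/s,fy=1/s,interpolation=cv2.INTER_AREA)/255.
def fitbox(cam,mask,roi,x0,dims):
    u0,v0,u1,v1=roi; M=mask[v0:v1,u0:u1].astype(float)
    f=lambda x: np.abs(soft(cam,boxpts(np.array(x[:2])/100,x[2]/10,*dims),roi=roi)-M).sum()
    r=minimize(f,[x0[0]*100,x0[1]*100,x0[2]*10],method='Nelder-Mead',options=dict(initial_simplex=np.array([[0,0,0],[1,0,0],[0,1,0],[0,0,1]])+[x0[0]*100,x0[1]*100,x0[2]*10],maxiter=400))
    return r.x[0]/100,r.x[1]/100,r.x[2]/10,r.fun
E
python3 - <<'E'
from fit import *
np.set_printoptions(precision=4,suppress=True)
p,d=np.load('/tmp/top_p.npy'),np.load('/tmp/top_d.npy')
P=pts('top',d)
for uv in [(242,210),(239,236),(300,210),(420,178),(401,178),(386,181),(407,206),(405,207),(380,240),(290,137),(387,183),(383,150)]: print(uv,P[uv[1],uv[0]],p[uv[1],uv[0]])
c=onz('top',[(140+322/5,165+100/5),(140+720/5,165+150/5),(140+690/5,165+345/5),(140+292/5,165+290/5)],.042)
print(c, c.mean(0))
E
```

```text
(242, 210) [0.5306 0.2129 0.0475] [136 141 146]
(239, 236) [0.4504 0.225  0.0304] [23 26 28]
(300, 210) [0.5326 0.0352 0.0026] [134  85  64]
(420, 178) [ 0.6279 -0.3465  0.0305] [119 113 103]
(401, 178) [ 0.6283 -0.2863  0.0321] [120 113 103]
(386, 181) [ 0.6031 -0.2223  0.1337] [53 55 59]
(407, 206) [ 0.5361 -0.2939  0.0691] [62 63 66]
(405, 207) [ 0.5344 -0.2907  0.055 ] [2 0 5]
(380, 240) [ 0.4347 -0.2185  0.0055] [118 111 102]
(290, 137) [0.7743 0.0678 0.0046] [109 179  90]
(387, 183) [ 0.5976 -0.2253  0.1318] [89 83 76]
(383, 150) [ 0.6975 -0.2184  0.1212] [186 177 166]
[[0.6116 0.3359 0.042 ]
 [0.577  0.0824 0.042 ]
 [0.4556 0.1006 0.042 ]
 [0.4915 0.3513 0.042 ]] [0.5339 0.2176 0.042 ]
```

```bash
cat > f1.py <<'E'
from fit import *
np.set_printoptions(precision=4,suppress=True)
p=np.load('/tmp/top_p.npy').astype(int)
bl=(p[...,0]-p[...,2])
m=np.clip((70-bl)/ (70-0.),0,1)   # soft
m=(bl<40).astype(float)
m2=cv2.morphologyEx(m,cv2.MORPH_OPEN,np.ones((13,13)))
roi=(185,170,300,250)
m2[:, :195]=0
cv2.imwrite('pics/m.png',np.hstack([m[170:250,185:300],m2[170:250,185:300]])*255)
for z0 in (0,0.03): print(fitbox('top',m2,roi,(0.534,0.2176,0.0-0.13),(0.124,0.254,z0,0.042)))
p=np.load('/tmp/scene_p.npy').astype(int)
bl=(p[...,0]-p[...,2])
m=(bl<35).astype(float)
m2=cv2.morphologyEx(m,cv2.MORPH_OPEN,np.ones((15,15)))
roi=(320,205,402,292)
cv2.imwrite('pics/m_s.png',np.hstack([m[205:292,320:402],m2[205:292,320:402]])*255)
print(fitbox('scene',m2,roi,(0.534,0.2176,0.0-0.13),(0.124,0.254,0,0.042)))
E
python3 f1.py
```

```text
(np.float64(0.5354746700970698), np.float64(0.22121320057563082), np.float64(-0.1351536590497982), np.float64(221.89019607843136))
(np.float64(0.5353082212800127), np.float64(0.21913425767317193), np.float64(-0.1340979476589478), np.float64(211.15686274509804))
(np.float64(0.5358643816318911), np.float64(0.21779792034557638), np.float64(-0.14464279621485993), np.float64(1256.635294117647))[ WARN:0@0.827] global loadsave.cpp:1063 imwrite_ Unsupported depth image for selected encoder is fallbacked to CV_8U.
```

```bash
python3 - <<'E'
import cv2,numpy as np
a=cv2.imread('pics/m.png');b=cv2.imread('pics/m_s.png')
w=max(a.shape[1],b.shape[1]); f=lambda i:np.pad(i,((0,4),(0,w-i.shape[1]),(0,0)),constant_values=128)
cv2.imwrite('pics/mm.png',cv2.resize(np.vstack([f(a),f(b)]),None,fx=3,fy=3))
E
```

```text
(no output)
```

View pics/mm.png

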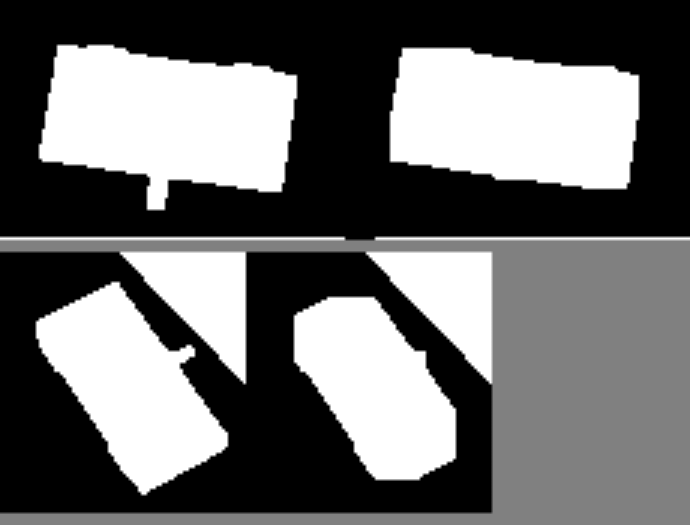

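```bash
cat > f1.py <<'E'
from fit import *
np.set_printoptions(precision=4,suppress=True)
def soften(p,lo,hi):
    bl=(p[...,0].astype(int)-p[...,2]); return np.clip((hi-bl)/(hi-lo),0,1)
p=np.load('/tmp/top_p.npy')
roi=(185,170,300,245)
m=soften(p,10,60)
print(fitbox('top',m,roi,(0.534,0.2176,-0.13),(0.124,0.254,0.0,0.042)))
P=pts('top',np.load('/tmp/top_d.npy'))
p2=np.load('/tmp/scene_p.npy')
m=soften(p2,10,60)
u,v=np.meshgrid(np.arange(640),np.arange(400))
m[(v-205)< (u-359)*1.05]=0
roi=(320,205,402,292)
print(fitbox('scene',m,roi,(0.534,0.2176,-0.13),(0.124,0.254,0,0.042)))
E
python3 f1.py
```

```text
(np.float64(0.5355483389195324), np.float64(0.22113894205987145), np.float64(-0.14163486840105963), np.float64(141.4286274509804))
(np.float64(0.5361425665839977), np.float64(0.21836075410441388), np.float64(-0.13738834279583104), np.float64(169.60470588235293))
```

```bash
python3 - <<'E'
from h import *
np.set_printoptions(precision=4,suppress=True)
c=[(192,195),(440,162),(465,312),(212,343)]
c=[(320+(x+.5)/4-.5,115+(y+.5)/4-.5) for x,y in c]
q=onz('top',c,.038); print(q,q.mean(0)); e=[q[1]-q[0],q[2]-q[1],q[3]-q[2],q[0]-q[3]]
print([np.linalg.norm(x) for x in e],[np.arctan2(x[1],x[0]) for x in e])
p=np.load('/tmp/top_p.npy')
g=p[198:214,398:414].mean(2); print(np.round(g).astype(int))
p=np.load('/tmp/scene_p.npy')
print(proj('top',[[.4526,.2316,.031]]),proj('scene',[[.4526,.2316,.031],[.536,-.294,.068],[.536,-.294,.032],[.60,-.224,.077]]),proj('top',[[.536,-.294,.068],[.536,-.294,.032],[.60,-.224,.077],[.60,-.224,.134]]))
cv2.imwrite('pics/z4.png',cv2.resize(p[140:200,240:330],None,fx=8,fy=8,interpolation=cv2.INTER_CUBIC))
E
```

```text
[[ 0.6753 -0.1816  0.038 ]
 [ 0.6996 -0.3781  0.038 ]
 [ 0.5799 -0.3921  0.038 ]
 [ 0.5576 -0.1943  0.038 ]] [ 0.6281 -0.2865  0.038 ]
[np.float64(0.1979029511478923), np.float64(0.1205265117551148), np.float64(0.19895995200437644), np.float64(0.11839246385873063)] [np.float64(-1.4480292050152563), np.float64(-3.0252311562773206), np.float64(1.6827795303237914), np.float64(0.10741525071973011)]
[[112 106 159 166 170 167 168 169 167 170 173 132  89  91  92  90]
 [111 102 170 167 166 166 165 170 166 169 173 144  93  93  95  91]
 [117  91 171 167 168 168 165 171 167 168 173 155  90  93  97  94]
 [127  95 163 167 166 170 166 171 171 170 175 168  87  92  97  94]
 [133 102 140 169 167 169 170 176 145 147 142 150 101  89  97  95]
 [132 106 128 169 168 173 143 137  71  82  55  77  89  88  94  94]
 [140 108 121 170 172 148  69   2  46  51  50  44  51  92  92  95]
 [152 108 102 172 174  85   5  25  65  58  56  46  44  78  91  94]
 [156 110  92 173 175  63   8  21  71  64  57  51  45  82  91  93]
 [155 116  97 163 175  83   6   2  48  52  46  89 110  89  90  85]
 [153 128 104 142 173 149 109  36   0  76 142 154 164 104  88  86]
 [152 134 105 130 173 174 162 143 141 154 166 156 162 115  85  85]
 [153 140 107 122 155 156 156 149 145 147 126 110 115 104  90  90]
 [153 153 108 109 122 123 113  98  86  85  87  87  90  91  91  92]
 [152 157 111 109 108 112  75  88  90  90  91  91  94  93  93  95]
 [152 157 119 109 110 115  65  91  93  89  91  91  92  93  91  93]]
[[236.8785 235.3008]] [[381.5903 237.7666]
 [280.7864 153.3174]
 [281.153  158.6012]
 [277.9692 171.085 ]] [[406.9754 206.0791]
 [404.517  207.1273]
 [383.6382 184.9853]
 [386.6264 182.0568]]
```

View pics/z4.png

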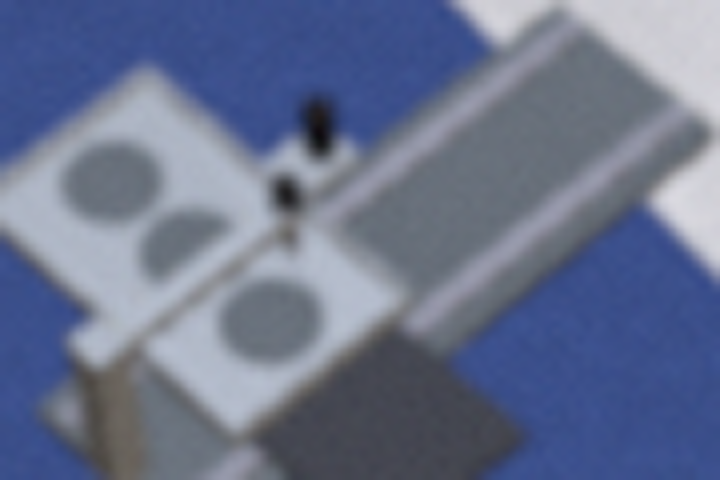

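>>> play_rows(claw=[1, 1, 1, 1, 1, 1, 1, 1, 1, 1, 1, 1], travel=[[19, 31, 1], [19, 31, 1], [19, 31, 1], [19, 31, 1], [19, 31, 1], [19, 31, 1], [19, 31, 1], [19, 31, 1], [19, 31, 1], [19, 31, 1], [19, 31, 1], [19, 31, 1]], turn=[[0, 0, 0.024], [0, 0, 0.024], [0, 0, 0.024], [0, 0, 0.024], [0, 0, 0.024], [0, 0, 0.024], [0, 0, 0.024], [0, 0, 0.024], [0, 0, 0.024], [0, 0, 0.024], [0, 0, 0.024], [0, 0, 0.024]])

```text
t: 1.75
tool_pos: [0.4474, -0.1036, 0.2436]
orientation: [2.94, 1.105, 0.001]
force: [0.6, -0.2, 0.9]
width: 0.0852
```

>>> play_rows(claw=[1, 1, 1, 1, 1, 1, 1, 1, 1, 1, 1, 1], travel=[[1, 34, -8], [1, 34, -8], [0, 34, -8], [0, 34, -8], [0, 34, -8], [0, 34, -8], [0, 34, -8], [0, 34, -8], [0, 34, -8], [0, 31, -8], [0, 0, -8], [0, 0, -8]], turn=[[0, 0, 0], [0, 0, 0], [0, 0, 0], [0, 0, 0], [0, 0, 0], [0, 0, 0], [0, 0, 0], [0, 0, 0], [0, 0, 0], [0, 0, 0], [0, 0, 0], [0, 0, 0]])

```text
t: 2.75
tool_pos: [0.4485, 0.2331, 0.1467]
orientation: [2.939, 1.108, 0.0]
force: [1.0, -0.8, 0.3]
width: 0.0857
```

```bash
cat > st.py <<'E'
from h import *
from scipy.spatial.transform import Rotation as Ro
np.set_printoptions(precision=4,suppress=True)
s=telemetry.get_state(); R=Ro.from_rotvec(s['orientation']).as_matrix()
print('t',round(s['t'],2),'tcp',s['tool_pos'],'f',s['force'],'w',round(s['width'],4),'yawx',round(np.arctan2(R[1,0],R[0,0]),3),'z',R[:,2],'grasp',s['tool_pos']-arm.grip_depth*R[:,2],'q',s['qpos'])
E
python3 st.py
```

```text
t 2.75 tcp [0.4485 0.2331 0.1467] f [ 1.0296 -0.7646  0.2626] w 0.0857 yawx 0.721 z [ 0.0001 -0.0002 -1.    ] grasp [0.4485 0.2331 0.1654] q [ 0.3277  0.3937  1.701  -0.0003  1.0469  1.1776]
```

>>> play_rows(claw=[1, 1, 1, 1, 1, 1, 1, 1, 1, 1, 1, 1], travel=[[0, 0, 0], [0, 0, 0], [0, 0, 0], [0, 0, 0], [0, 0, 0], [0, 0, -20], [0, 0, -22], [0, 0, -22], [0, 0, -22], [0, 0, -22], [0, 0, -22], [0, 0, -8]], turn=[[0, 0, -0.12], [0, 0, -0.12], [0, 0, -0.12], [0, 0, -0.12], [0, 0, -0.12], [0, 0, -0.12], [0, 0, -0.12], [0, 0, -0.02], [0, 0, 0], [0, 0, 0], [0, 0, 0], [0, 0, 0]])

```text
t: 3.75
tool_pos: [0.4474, 0.2299, 0.0068]
orientation: [3.131, -0.225, -0.006]
force: [-0.4, 0.2, 0.2]
width: 0.0854
```

```bash
python3 st.py; python3 - <<'E'
from h import *
p,d=snap('top','t1.png')
cv2.imwrite('pics/z5.png',cv2.resize(p[165:265,180:310],None,fx=6,fy=6,interpolation=cv2.INTER_CUBIC))
E
```

```text
t 3.75 tcp [0.4474 0.2299 0.0068] f [-0.433  0.208  0.164] w 0.0854 yawx -0.144 z [-0.0041 -0.0017 -1.    ] grasp [0.4475 0.23   0.0255] q [ 0.3224  0.6046  1.8311 -0.0005  0.7104  2.0373]
```

View pics/z5.png

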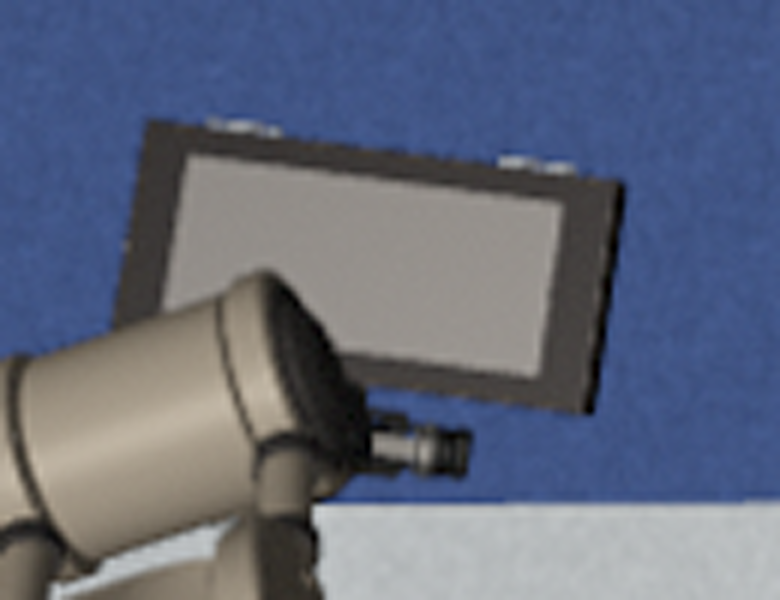

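>>> play_rows(claw=[0, 0, 0, 0, 0, 0, 0, 0], squeeze=35, travel=[[0, 0, 0], [0, 0, 0], [0, 0, 0], [0, 0, 0], [0, 0, 0], [0, 0, 0], [0, 0, 0], [0, 0, 0]], turn=[[0, 0, 0], [0, 0, 0], [0, 0, 0], [0, 0, 0], [0, 0, 0], [0, 0, 0], [0, 0, 0], [0, 0, 0]])

```text
t: 4.47
tool_pos: [0.4494, 0.2327, 0.0103]
orientation: [-3.132, 0.223, -0.003]
force: [-1.0, 4.5, 7.0]
width: 0.0192
```

```bash
python3 st.py; cat > arc.py <<'E'
# plan arc: grasp rows
from h import *
from scipy.spatial.transform import Rotation as Ro
import sys
cx,cy,yaw=0.5358,0.220,-0.139
ex=np.array([np.cos(yaw),np.sin(yaw),0]);ey=np.array([-np.sin(yaw),np.cos(yaw),0])
H=np.array([cx,cy,0])+0.062*ex+[0,0,0.020]
def plan(th0,th1,n,tilt0,tilt1,r,off):
    # grasp pt: angle (th - off) where shut pos is at height 6mm above the hinge
    gd=arm.grip_depth; prev=None; out=[]
    for i in range(n+1):
        a=i/n; th=th0+(th1-th0)*a; ti=tilt0+(tilt1-tilt0)*a
        ph=th+off
        g=H+r*(-np.cos(ph)*ex+np.sin(ph)*np.array([0,0,1]))
        tz=np.array([0,0,-1])*np.cos(ti)+np.sin(ti)*ex
        tcp=g+gd*tz
        if prev is not None: out.append(((tcp-prev[0])*1000,-(ti-prev[1])*ey))
        else: print('start tcp',tcp)
        prev=(tcp,ti)
    print('travel',[[int(round(x)) for x in o[0]] for o in out]); print('turn',[[round(float(x),3) for x in o[1]] for o in out]); print('end',prev)
E
python3 - <<'E'
from arc import *
plan(0,0.7,12,0,0,0.150,0.04)
plan(0.7,1.3,12,0,0.5,0.150,0.04)
plan(1.3,1.6,8,0.5,0.7,0.150,0.04)
E
```

```text
t 4.47 tcp [0.4494 0.2327 0.0103] f [-0.9941  4.4773  7.0388] w 0.0192 yawx -0.142 z [ 0.0021  0.0014 -1.    ] grasp [0.4494 0.2326 0.029 ] q [0.3258 0.5995 1.8268 0.001  0.713  2.0379]
start tcp [0.44876758 0.23217602 0.0072984 ]
travel [[1, 0, 9], [1, 0, 9], [2, 0, 9], [2, 0, 8], [3, 0, 8], [3, 0, 8], [4, 0, 8], [4, -1, 8], [4, -1, 8], [5, -1, 7], [5, -1, 7], [6, -1, 7]]
turn [[-0.0, -0.0, -0.0], [-0.0, -0.0, -0.0], [-0.0, -0.0, -0.0], [-0.0, -0.0, -0.0], [-0.0, -0.0, -0.0], [-0.0, -0.0, -0.0], [-0.0, -0.0, -0.0], [-0.0, -0.0, -0.0], [-0.0, -0.0, -0.0], [-0.0, -0.0, -0.0], [-0.0, -0.0, -0.0], [-0.0, -0.0, -0.0]]
end (array([0.4875001 , 0.22675726, 0.10244319]), 0.0)
start tcp [0.4875001  0.22675726 0.10244319]
travel [[6, -1, 5], [6, -1, 5], [6, -1, 5], [7, -1, 5], [7, -1, 4], [7, -1, 4], [7, -1, 4], [7, -1, 4], [8, -1, 3], [8, -1, 3], [8, -1, 3], [8, -1, 2]]
turn [[-0.006, -0.041, -0.0], [-0.006, -0.041, -0.0], [-0.006, -0.041, -0.0], [-0.006, -0.041, -0.0], [-0.006, -0.041, -0.0], [-0.006, -0.041, -0.0], [-0.006, -0.041, -0.0], [-0.006, -0.041, -0.0], [-0.006, -0.041, -0.0], [-0.006, -0.041, -0.0], [-0.006, -0.041, -0.0], [-0.006, -0.041, -0.0]]
end (array([0.57209883, 0.21492172, 0.14961189]), 0.5)
start tcp [0.57209883 0.21492172 0.14961189]
travel [[6, -1, 1], [6, -1, 1], [6, -1, 1], [6, -1, 1], [6, -1, 1], [6, -1, 0], [6, -1, 0], [6, -1, 0]]
turn [[-0.003, -0.025, -0.0], [-0.003, -0.025, -0.0], [-0.003, -0.025, -0.0], [-0.003, -0.025, -0.0], [-0.003, -0.025, -0.0], [-0.003, -0.025, -0.0], [-0.003, -0.025, -0.0], [-0.003, -0.025, -0.0]]
end (array([0.61940492, 0.20830349, 0.15533841]), 0.7)
```

>>> play_rows(claw=[0, 0, 0, 0, 0, 0, 0, 0, 0, 0, 0, 0], travel=[[1, 0, 9], [1, 0, 9], [2, 0, 9], [2, 0, 8], [3, 0, 8], [3, 0, 8], [4, 0, 8], [4, -1, 8], [4, -1, 8], [5, -1, 7], [5, -1, 7], [6, -1, 7]], turn=[[0, 0, 0], [0, 0, 0], [0, 0, 0], [0, 0, 0], [0, 0, 0], [0, 0, 0], [0, 0, 0], [0, 0, 0], [0, 0, 0], [0, 0, 0], [0, 0, 0], [0, 0, 0]])

```text
t: 5.47
tool_pos: [0.4894, 0.227, 0.106]
orientation: [-3.133, 0.224, -0.0]
force: [3.6, 2.7, -6.2]
width: 0.019
```

```bash
python3 st.py; python3 - <<'E'
from h import *
p,d=snap('scene','s1.png')
cv2.imwrite('pics/z6.png',cv2.resize(p[165:305,290:450],None,fx=4,fy=4,interpolation=cv2.INTER_CUBIC))
E
```

```text
t 5.47 tcp [0.4894 0.227  0.106 ] f [ 3.6183  2.7245 -6.1838] w 0.019 yawx -0.142 z [ 0.0004  0.0008 -1.    ] grasp [0.4894 0.227  0.1247] q [0.2919 0.4996 1.654  0.0008 0.9874 2.0047]
```

View pics/z6.png

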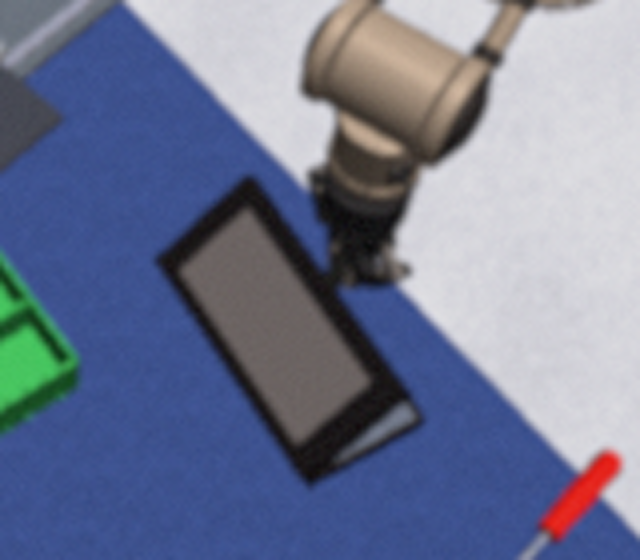

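The lid is rising with the gripper on its tab (lid edge about (400,400) in the zoom). I'll continue the arc.

>>> play_rows(claw=[0, 0, 0, 0, 0, 0, 0, 0, 0, 0, 0, 0], travel=[[6, -1, 5], [6, -1, 5], [6, -1, 5], [7, -1, 5], [7, -1, 4], [7, -1, 4], [7, -1, 4], [7, -1, 4], [8, -1, 3], [8, -1, 3], [8, -1, 3], [8, -1, 2]], turn=[[-0.006, -0.041, 0], [-0.006, -0.041, 0], [-0.006, -0.041, 0], [-0.006, -0.041, 0], [-0.006, -0.041, 0], [-0.006, -0.041, 0], [-0.006, -0.041, 0], [-0.006, -0.041, 0], [-0.006, -0.041, 0], [-0.006, -0.041, 0], [-0.006, -0.041, 0], [-0.006, -0.041, 0]])

```text
t: 6.52
tool_pos: [0.5739, 0.2151, 0.1532]
orientation: [3.002, -0.214, 0.765]
force: [-2.6, -1.6, 1.8]
width: 0.0189
```

>>> play_rows(claw=[0, 0, 0, 0, 0, 0, 0, 0], travel=[[6, -1, 1], [6, -1, 1], [6, -1, 1], [6, -1, 1], [6, -1, 1], [6, -1, 0], [6, -1, 0], [6, -1, 0]], turn=[[-0.003, -0.025, 0], [-0.003, -0.025, 0], [-0.003, -0.025, 0], [-0.003, -0.025, 0], [-0.003, -0.025, 0], [-0.003, -0.025, 0], [-0.003, -0.025, 0], [-0.003, -0.025, 0]])

```text
t: 7.18
tool_pos: [0.623, 0.2082, 0.1593]
orientation: [2.903, -0.208, 1.065]
force: [-0.9, 2.4, 3.8]
width: 0.0193
```

```bash
python3 st.py; python3 - <<'E'
from h import *
p,d=snap('scene','s2.png')
cv2.imwrite('pics/z7.png',cv2.resize(p[165:305,290:450],None,fx=4,fy=4,interpolation=cv2.INTER_CUBIC))
E
```

```text
t 7.18 tcp [0.623  0.2082 0.1593] f [-0.855   2.4297  3.7669] w 0.0193 yawx -0.146 z [ 0.6408 -0.0861 -0.7628] grasp [0.611  0.2098 0.1736] q [ 0.3496  0.4453  1.8301 -0.9599  0.3755  2.8863]
```

View pics/z7.png

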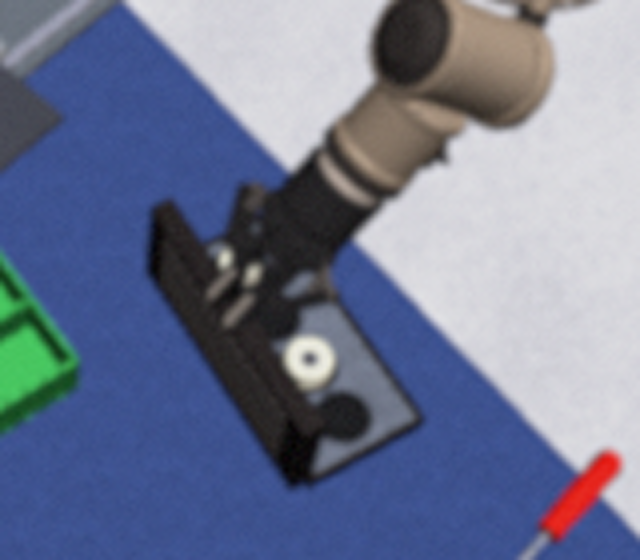

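>>> play_rows(claw=[0.6, 0.6, 0.6, 0.6, 0.6, 0.6, 0.6, 0.6, 0.6, 0.6, 0.6, 0.6], travel=[[0, 0, 0], [0, 0, 0], [0, 0, 0], [0, 0, 0], [-7, 1, 9], [-10, 1, 12], [-13, 2, 15], [-20, 2, 20], [-20, 2, 20], [-20, 2, 20], [-20, 2, 10], [-20, 0, 0]], turn=[[0, 0, 0], [0, 0, 0], [0, 0, 0], [0, 0, 0], [0, 0, 0], [0, 0, 0], [0, 0, 0], [0.014, 0.1, 0], [0.014, 0.1, 0], [0.014, 0.1, 0], [0.014, 0.1, 0], [0.014, 0.1, 0]])

```text
t: 8.23
tool_pos: [0.5063, 0.2142, 0.2554]
orientation: [3.079, -0.23, 0.408]
force: [0.8, -0.8, 0.2]
width: 0.0509
```

>>> play_rows(claw=[1, 1, 1, 1, 1], travel=[[-20, 0, 0], [-20, 0, 0], [-20, -30, 0], [0, -30, 0], [0, -30, 0]], turn=[[0.014, 0.1, 0], [0.014, 0.1, 0], [0, 0, 0], [0, 0, 0], [0, 0, 0]])

```text
t: 8.65
tool_pos: [0.4455, 0.1221, 0.2513]
orientation: [3.113, -0.23, 0.093]
force: [0.9, -0.2, -0.4]
width: 0.0855
```

```bash
python3 st.py; python3 - <<'E'
from h import *
p,d=snap('top','t3.png')
p,d=snap('scene','s3.png')
cv2.imwrite('pics/z8.png',cv2.resize(p[165:305,290:450],None,fx=4,fy=4,interpolation=cv2.INTER_CUBIC))
E
```

```text
t 8.65 tcp [0.4455 0.1221 0.2513] f [ 0.8821 -0.2301 -0.4383] w 0.0855 yawx -0.147 z [ 0.0581 -0.023  -0.998 ] grasp [0.4444 0.1225 0.27  ] q [ 0.1218  0.1806  1.6904 -0.0319  1.2158  1.8502]
```

View pics/z8.png

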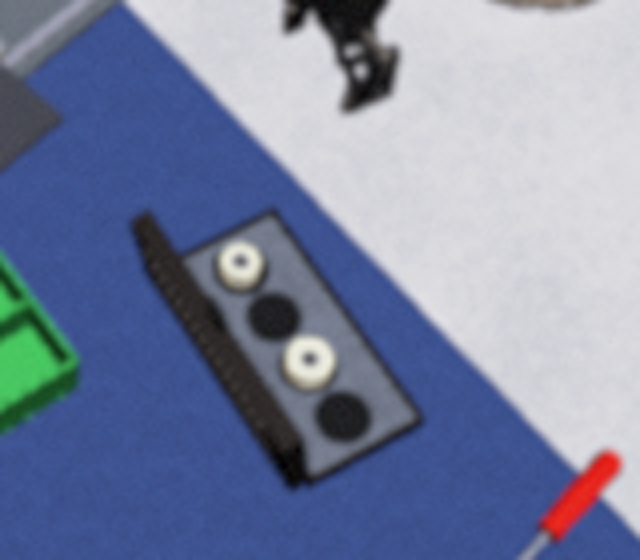

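View pics/t3.png

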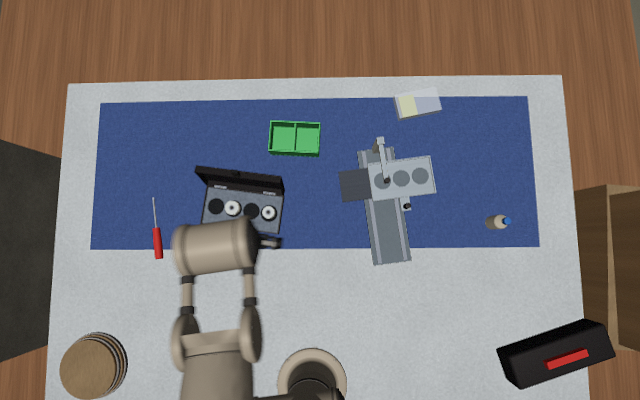

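>>> play_rows(claw=[1, 1, 1, 1, 1, 1, 1, 1, 1, 1, 1, 1], travel=[[7.7, -35, -5], [7.7, -35, -5], [7.7, -35, -5], [7.7, -35, -5], [7.7, -35, -5], [7.7, -35, -5], [7.7, -35, -5], [7.7, -35, -5], [7.7, -35, -5], [7.7, -35, -5], [7.7, -35, -5], [7.7, -35, -5]], turn=[[0.023, 0.058, 0.022], [0, 0, 0.022], [0, 0, 0.022], [0, 0, 0.022], [0, 0, 0.022], [0, 0, 0.022], [0, 0, 0.022], [0, 0, 0.022], [0, 0, 0.022], [0, 0, 0.022], [0, 0, 0.022], [0, 0, 0.022]])

```text
t: 9.75
tool_pos: [0.5392, -0.2985, 0.191]
orientation: [-3.135, -0.182, -0.002]
force: [0.4, 0.8, 0.2]
width: 0.0853
```

```bash
python3 st.py; python3 - <<'E'
from h import *
p,d=snap('top','t4.png')
for l in ['wheel_32','wheel_38','wheel_44','wheel_50']: print(l,[(np.round(x['xy'],1),round(x['conf'],2)) for x in eyes.boxes_of('top',l)])
cv2.imwrite('pics/z9.png',cv2.resize(p[160:245,190:300],None,fx=7,fy=7,interpolation=cv2.INTER_CUBIC))
cv2.imwrite('pics/z10.png',cv2.resize(p[130:270,330:450],None,fx=4,fy=4,interpolation=cv2.INTER_CUBIC))
E
```

```text
t 9.75 tcp [ 0.5392 -0.2985  0.191 ] f [0.3702 0.8265 0.2218] w 0.0853 yawx 0.116 z [ 0.0012  0.0012 -1.    ] grasp [ 0.5392 -0.2985  0.2097] q [-0.6308  0.5409  1.3177  0.0018  1.2827  0.8233]
wheel_32 [(array([232.1, 206.2]), 0.73)]
wheel_38 [(array([232.1, 206.2]), 0.73)]
wheel_44 [(array([232.1, 206.2]), 0.73)]
wheel_50 [(array([232.1, 206.2]), 0.73)]
```

View pics/z9.png

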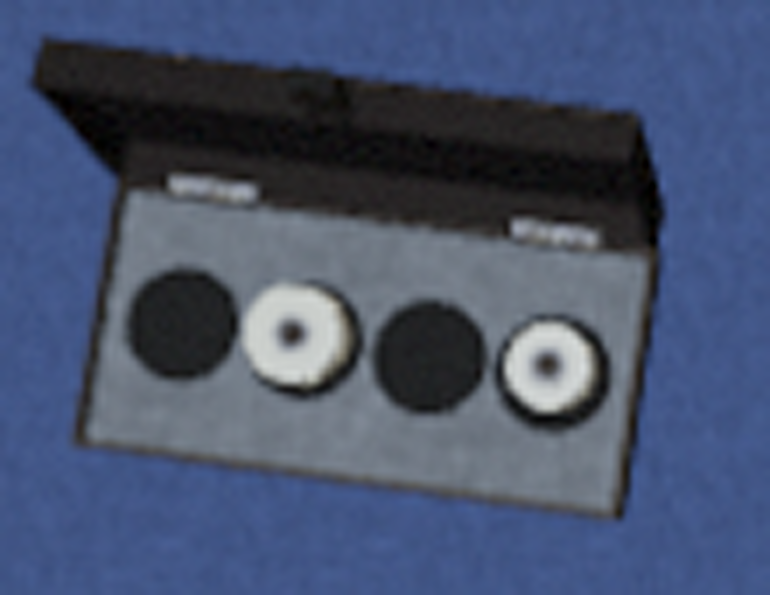

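View pics/z10.png

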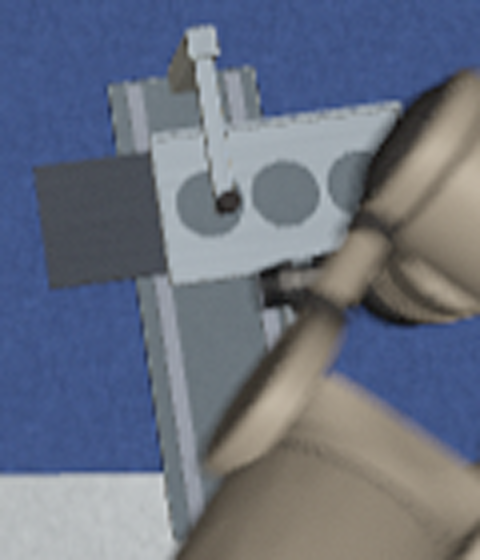

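>>> play_rows(claw=[0.7, 0.7, 0.7, 0.7, 0.7, 0.7, 0.7, 0.7, 0, 0, 0, 0], travel=[[0, 0, -30], [0, 0, -30], [0, 0, -30], [0, 0, -30], [0, 0, -20], [0, 0, -10], [0, 0, -4], [0, 0, 0], [0, 0, 0], [0, 0, 0], [0, 0, 0], [0, 0, 0]], turn=[[0, 0, 0], [0, 0, 0], [0, 0, 0], [0, 0, 0], [0, 0, 0], [0, 0, 0], [0, 0, 0], [0, 0, 0], [0, 0, 0], [0, 0, 0], [0, 0, 0], [0, 0, 0]])

```text
t: 11.0
tool_pos: [0.5394, -0.2977, 0.0388]
orientation: [3.135, 0.18, 0.005]
force: [-0.3, 0.7, 4.8]
width: 0.0166
```

```bash
python3 st.py; cat > wheels.py <<'E'
from fit import *
def cyl(c,r,z0,z1):
    a=np.linspace(0,2*np.pi,60,endpoint=False)
    return np.vstack([np.c_[c[0]+r*np.cos(a),c[1]+r*np.sin(a),np.full(60,z)] for z in(z0,z1)])
def fitw(cam,p,c0,z0,z1,lo=130,hi=190,show=False):
    # whiteness: min channel; pad metal bore filled
    uv=proj(cam,[[c0[0],c0[1],z1]])[0]; r=14
    roi=(int(uv[0])-r,int(uv[1])-r,int(uv[0])+r+1,int(uv[1])+r+1)
    g=p.min(2).astype(float)
    m=np.clip((g-lo)/(hi-lo),0,1)
    M=m[roi[1]:roi[3],roi[0]:roi[2]]
    out=[]
    vv,uu=np.mgrid[roi[1]:roi[3],roi[0]:roi[2]]
    for R in(16,19,22,25):
        def f(x):
            S=soft(cam,cyl(x/100,R/1000,z0,z1),roi=roi)
            b=proj(cam,[[x[0]/100,x[1]/100,z1]])[0]
            w=1-(np.hypot(uu-b[0],vv-b[1])<3.2)
            return (np.abs(S-M)*w).sum()
        x0=np.array(c0[:2])*100
        r_=minimize(f,x0,method='Nelder-Mead',options=dict(initial_simplex=x0+np.array([[0,0],[.6,0],[0,.6]])))
        out.append((R*2,r_.x/100,r_.fun))
    return out
E
python3 - <<'E'
from wheels import *
np.set_printoptions(precision=4,suppress=True)
p=cv2.imread('pics/t4.png')
def px(x,y): return (190+(x+.5)/7-.5,160+(y+.5)/7-.5)
for b in [(292,333),(549,365)]:
    c=onz('top',[px(*b)],.032)[0]; print(c)
    uv=np.round(px(*b)).astype(int); print(p[uv[1]-8:uv[1]+9,uv[0]-8:uv[0]+9].min(2))
    for o in fitw('top',p,c,.012,.032,100,180): print(o)
E
```

```text
t 11.0 tcp [ 0.5394 -0.2977  0.0388] f [-0.3194  0.6825  4.7724] w 0.0166 yawx 0.115 z [ 0.003  -0.0008 -1.    ] grasp [ 0.5393 -0.2977  0.0575] q [-0.6292  0.7026  1.483   0.0014  0.9532  0.826 ]
[0.5413 0.2509 0.032 ]
[[113 116 115 112 109 109 111 115 112 110 115 111 113 111 115 114 108]
 [109 114 114 109 107 108 132 145 133 122 104  83  80  87  99 108 106]
 [ 95 111 113 109 133 166 186 189 184 179 173 168 129  84  66  86 106]
 [ 75 108 111 132 177 201 204 203 203 204 205 206 192 156  89  52  85]
 [ 62 104 126 173 199 203 202 201 202 202 202 203 205 199 176 103  47]
 [ 46 102 156 195 203 201 203 196 191 196 200 202 202 204 187 122  41]
 [ 26 112 183 201 202 203 193 166 150 162 185 200 202 203 191 143  70]
 [ 25 121 192 203 202 200 170 111  80  92 150 190 200 203 205 166  91]
 [ 33 121 191 204 203 192 152  89  47  47 115 177 199 201 205 168 106]
 [ 65 137 193 203 202 197 164 101  53  76 131 187 200 202 205 168 108]
 [ 91 131 191 204 202 203 183 141 119 144 173 197 201 203 198 160  97]
 [108 112 161 198 203 201 197 186 184 190 197 200 202 205 174 139  82]
 [117 116 124 188 205 203 20
[... 1351 characters left out ...]
92 203 206 179 103  42  26]
 [106  51  84 170 203 205 199 194 194 190 201 205 190 151  72  28  25]
 [120  76  30  85 171 203 206 204 203 205 207 191 144 102  51  29  51]
 [118  87  42  17  86 162 190 205 208 201 178 137  85  39  24  27  90]
 [119 109  72  34  21  53 127 164 168 149  84  61  37  27  30  67 109]
 [112 119 108  71  34  25  22  25  24  24  22  28  30  26  68 102 114]
 [109 112 116 105  83  50  29  27  26  31  27  27  49  80 106 114 115]]
(32, array([0.5258, 0.1358]), np.float64(99.93627450980392))
(38, array([0.5259, 0.1353]), np.float64(84.96225490196078))
(44, array([0.5279, 0.1372]), np.float64(119.75906862745097))
(50, array([0.5311, 0.1337]), np.float64(157.00686274509803))
```

>>> play_rows(claw=[0, 0, 0, 0, 0, 0, 0, 0, 0, 0, 0, 0], travel=[[-9.9, 4.3, 0], [-9.9, 4.3, 0], [-9.9, 4.3, 0], [-9.9, 4.3, 0], [-9.9, 4.3, 0], [-9.9, 4.3, 0], [-9.9, 4.3, 0], [-9.9, 4.3, 0], [-9.9, 4.3, 0], [-9.9, 4.3, 0], [-9.9, 4.3, 0], [-9.9, 4.3, 0]], turn=[[0, 0, 0], [0, 0, 0], [0, 0, 0], [0, 0, 0], [0, 0, 0], [0, 0, 0], [0, 0, 0], [0, 0, 0], [0, 0, 0], [0, 0, 0], [0, 0, 0], [0, 0, 0]])

```text
t: 12.0
tool_pos: [0.4212, -0.2469, 0.0388]
orientation: [3.133, 0.18, 0.008]
force: [2.4, -1.8, 3.8]
width: 0.0166
```

>>> play_rows(claw=[0, 0.6, 0.6, 0.6, 0.6, 0.6, 0.6, 0.6, 0.6], travel=[[0, 0, 0], [0, 0, 0], [0, 0, 0], [0, 0, 0], [0, 0, 30], [0, 0, 40], [0, 0, 40], [0, 20, 30], [0, 35, 0]], turn=[[0, 0, 0], [0, 0, 0], [0, 0, 0], [0, 0, 0], [0, 0, 0], [0, 0, 0], [0, 0, 0.1], [0, 0, 0.12], [0, 0, 0.12]])

```text
t: 12.75
tool_pos: [0.4234, -0.1943, 0.1833]
orientation: [3.051, 0.71, 0.015]
force: [1.6, -0.0, -0.3]
width: 0.051
```

```bash
python3 st.py
```

```text
t 12.75 tcp [ 0.4234 -0.1943  0.1833] f [ 1.6323 -0.0246 -0.2969] w 0.051 yawx 0.458 z [ 0.0113 -0.0069 -0.9999] grasp [ 0.4232 -0.1941  0.202 ] q [-0.5954  0.2758  1.7645  0.0007  1.0881  0.5174]
```

>>> play_rows(claw=[0.8, 0.8, 0.8, 0.8, 0.8, 0.8, 0.8, 0.8, 0.8, 0.8, 0.8, 0.8], travel=[[10, 33, 0], [10, 33, 0], [10, 33, 0], [10, 33, 0], [10, 33, 0], [10, 33, 0], [10, 33, 0], [10, 33, 0], [10, 33, 0], [10, 30, -20], [0, 0, -25], [0, 0, -25]], turn=[[0, 0, 0.1], [0, 0, 0.1], [0, 0, 0.1], [0, 0, 0.1], [0, 0, 0.1], [0, 0, 0.1], [0, 0, 0.1], [0, 0, 0.1], [0, 0, 0.1], [0.01, 0.01, 0.07], [0, 0, 0], [0, 0, 0]])

```text
t: 13.75
tool_pos: [0.5207, 0.1383, 0.1066]
orientation: [-2.363, -2.048, -0.001]
force: [0.1, -0.4, -0.3]
width: 0.0684
```

```bash
python3 st.py; python3 - <<'E'
from h import *
p,d=snap('top','t5.png')
cv2.imwrite('pics/z11.png',cv2.resize(p[150:260,190:430],None,fx=3.3,fy=3.3,interpolation=cv2.INTER_CUBIC))
p,d=snap('scene','s5.png')
cv2.imwrite('pics/z12.png',cv2.resize(p[120:300,220:440],None,fx=3.3,fy=3.3,interpolation=cv2.INTER_CUBIC))
E
```

```text
t 13.75 tcp [0.5207 0.1383 0.1066] f [ 0.0843 -0.4185 -0.263 ] w 0.0684 yawx 1.428 z [-0.009   0.0112 -0.9999] grasp [0.5209 0.1381 0.1253] q [0.1103 0.5009 1.6497 0.0144 0.9988 0.2448]
```

View pics/z11.png

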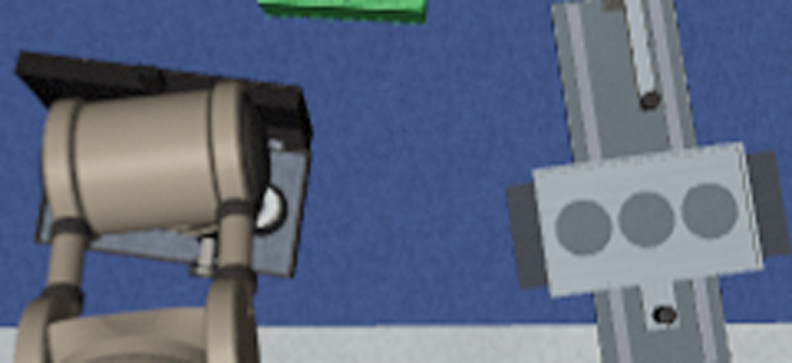

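View pics/z12.png

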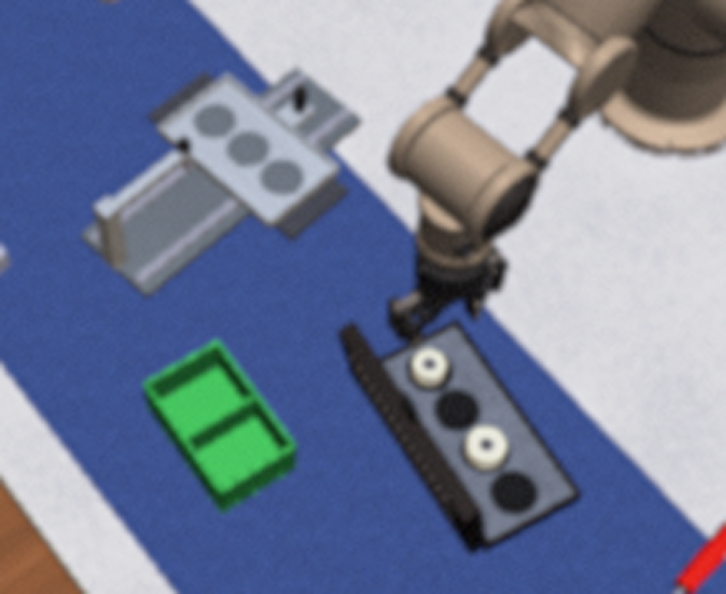

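>>> play_rows(claw=[0.8, 0.8, 0.8, 0.8, 0.8, 0.8, 0, 0, 0, 0, 0, 0], squeeze=35, travel=[[4, -4, -20], [0, 0, -25], [0, 0, -25], [0, 0, -15], [0, 0, -3], [0, 0, 0], [0, 0, 0], [0, 0, 0], [0, 0, 0], [0, 0, 0], [0, 0, 0], [0, 0, 0]], turn=[[-0.011, -0.009, 0], [0, 0, 0], [0, 0, 0], [0, 0, 0], [0, 0, 0], [0, 0, 0], [0, 0, 0], [0, 0, 0], [0, 0, 0], [0, 0, 0], [0, 0, 0], [0, 0, 0]])

```text
t: 14.85
tool_pos: [0.5251, 0.1324, 0.0213]
orientation: [2.377, 2.053, 0.002]
force: [-1.0, -1.0, 4.7]
width: 0.0367
```

```bash
python3 st.py
```

```text
t 14.85 tcp [0.5251 0.1324 0.0213] f [-1.0137 -1.0328  4.7335] w 0.0367 yawx 1.425 z [ 0.0016  0.0002 -1.    ] grasp [0.5251 0.1324 0.04  ] q [ 0.1054  0.6257  1.7184 -0.      0.7959  0.2514]
```

```bash
python3 - <<'E'
from h import *
np.set_printoptions(precision=4,suppress=True)
c=[(190+(x+.5)/3.3-.5,150+(y+.5)/3.3-.5) for x,y in [(583,228),(647,218),(710,211)]]
print(onz('top',c,.032))
q=[(533,170),(743,143),(764,268),(553,298)]
q=onz('top',[(190+(x+.5)/3.3-.5,150+(y+.5)/3.3-.5) for x,y in q],.038); print(q,q.mean(0),[np.arctan2(*(q[(i+1)%4]-q[i])[1::-1]) for i in range(4)])
E
```

```text
[[ 0.5009 -0.174   0.032 ]
 [ 0.5097 -0.2346  0.032 ]
 [ 0.5158 -0.2942  0.032 ]]
[[ 0.5558 -0.1275  0.038 ]
 [ 0.5794 -0.3264  0.038 ]
 [ 0.4615 -0.3414  0.038 ]
 [ 0.4355 -0.1439  0.038 ]] [ 0.5081 -0.2348  0.038 ] [np.float64(-1.4527212060891863), np.float64(-3.0152789533366278), np.float64(1.7021128439583322), np.float64(0.13584911360786686)]
```

>>> play_rows(claw=[0, 0, 0, 0, 0, 0, 0, 0, 0, 0, 0, 0], squeeze=50, travel=[[0, 0, 5], [0, 0, 20], [0, 0, 30], [0, 0, 30], [0, 0, 20], [-2, -30, 0], [-2, -30, 0], [-2, -30, 0], [-2, -30, 0], [-2, -30, 0], [-2, -30, 0], [-2, -30, 0]], turn=[[0, 0, 0], [0, 0, 0], [0, 0, 0], [0, 0, 0], [0, 0, 0], [0, 0, 0.035], [0, 0, 0.035], [0, 0, 0.035], [0, 0, 0.035], [0, 0, 0.035], [0, 0, 0.035], [0, 0, 0.035]])

```text
t: 15.85
tool_pos: [0.5099, -0.0791, 0.1255]
orientation: [2.106, 2.33, -0.001]
force: [0.6, 0.4, -0.5]
width: 0.0355
```

>>> play_rows(claw=[0, 0, 0, 0, 0, 0, 0, 0], travel=[[-2, -32, 0], [-3, -32, 0], [-2, -32, 0], [0, 0, -20], [0, 0, -25], [0, 0, -20], [0, 0, -10], [0, 0, 0]], turn=[[0, 0, 0], [0, 0, 0], [0, 0, 0], [0, 0, 0], [0, 0, 0], [0, 0, 0], [0, 0, 0], [0, 0, 0]])

```text
t: 16.52
tool_pos: [0.5019, -0.1731, 0.048]
orientation: [-2.106, -2.326, 0.003]
force: [0.1, 0.7, -1.0]
width: 0.0355
```

```bash
python3 st.py
```

```text
t 16.52 tcp [ 0.5019 -0.1731  0.048 ] f [ 0.0871  0.7229 -1.0263] w 0.0355 yawx 1.67 z [-0.0045  0.0012 -1.    ] grasp [ 0.502  -0.1732  0.0667] q [-0.476   0.5721  1.7254 -0.0014  0.8487 -0.574 ]
```

>>> play_rows(claw=[0, 0, 0, 0.7, 0.7, 0.7, 0.7], travel=[[0, -2, -3], [0, 0, -2], [0, 0, 0], [0, 0, 0], [0, 0, 0], [0, 0, 0], [0, 0, 0]], turn=[[0, 0, 0], [0, 0, 0], [0, 0, 0], [0, 0, 0], [0, 0, 0], [0, 0, 0], [0, 0, 0]])

```text
t: 17.1
tool_pos: [0.5032, -0.1757, 0.0448]
orientation: [-2.109, -2.329, 0.002]
force: [-0.3, -0.4, -0.6]
width: 0.0598
```

>>> play_rows(claw=[0.75, 0.75, 0.75, 0.8, 0.8, 0.8, 0.8, 0.8, 0.8, 0.8, 0.8, 0.8], travel=[[0, 0, 25], [0, 0, 30], [0, 0, 30], [4, 40, 0], [4, 40, 0], [4, 40, 0], [4, 40, 0], [4, 40, 0], [4, 40, 0], [4, 40, 0], [4, 40, 0], [4, 40, 0]], turn=[[0, 0, 0], [0, 0, 0], [0, 0, 0], [0, 0, -0.03], [0, 0, -0.03], [0, 0, -0.03], [0, 0, -0.03], [0, 0, -0.03], [0, 0, -0.03], [0, 0, -0.03], [0, 0, -0.03], [0, 0, 0]])

```text
t: 18.1
tool_pos: [0.5388, 0.1864, 0.1297]
orientation: [-2.373, -2.057, 0.002]
force: [1.4, -1.3, -0.6]
width: 0.0683
```

```bash
python3 st.py; python3 - <<'E'
from h import *
p,d=snap('top','t6.png')
cv2.imwrite('pics/z13.png',cv2.resize(p[150:260,190:430],None,fx=3.3,fy=3.3,interpolation=cv2.INTER_CUBIC))
E
```

```text
t 18.1 tcp [0.5388 0.1864 0.1297] f [ 1.404  -1.2655 -0.6273] w 0.0683 yawx 1.428 z [-0.0012 -0.0001 -1.    ] grasp [0.5388 0.1864 0.1484] q [0.1986 0.5206 1.5377 0.0002 1.0845 0.3409]
```

View pics/z13.png

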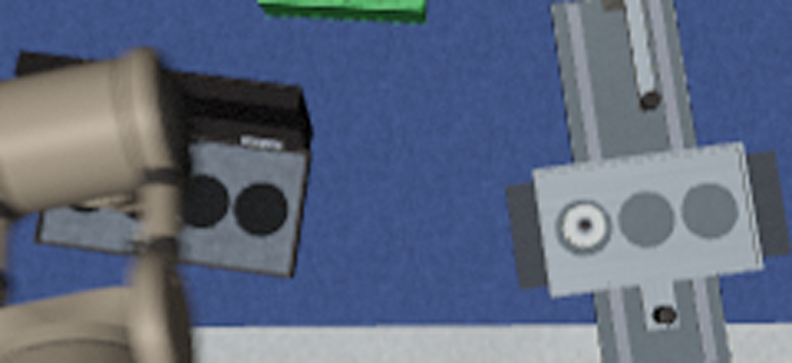

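```bash
python3 - <<'E'
from h import *
np.set_printoptions(precision=4,suppress=True)
p,d=snap('scene','s6.png')
cv2.imwrite('pics/z14.png',cv2.resize(p[200:300,320:420],None,fx=6,fy=6,interpolation=cv2.INTER_CUBIC))
print(proj('scene',[[.5405,.25,.032]]), [(np.round(x['xy'],1),round(x['conf'],2)) for x in eyes.boxes_of('scene','wheel_44')])
E
```

```text
[[367.2197 254.1745]] [(array([306.8, 175.4]), 0.5)]
```

View pics/z14.png

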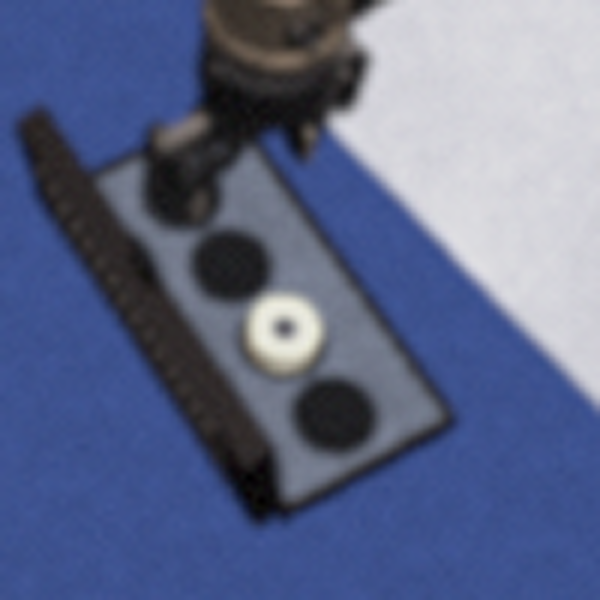

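>>> play_rows(claw=[0.85, 0.85, 0.85, 0.85, 0.85, 0.85, 0.85, 0.85], travel=[[1, 32, 0], [1, 32, -10], [0, 0, -25], [0, 0, -25], [0, 0, -25], [0, 0, -20], [0, 0, -6], [0, 0, 0]], turn=[[0, 0, 0], [0, 0, 0], [0, 0, 0], [0, 0, 0], [0, 0, 0], [0, 0, 0], [0, 0, 0], [0, 0, 0]])

```text
t: 18.92
tool_pos: [0.5401, 0.2468, 0.0169]
orientation: [-2.372, -2.057, 0.008]
force: [-0.1, 0.0, 1.4]
width: 0.0726
```

>>> play_rows(claw=[0.85, 0, 0, 0, 0, 0, 0, 0], travel=[[0, 0, -2], [0, 0, 0], [0, 0, 0], [0, 0, 0], [0, 0, 0], [0, 0, 0], [0, 0, 0], [0, 0, 0]], turn=[[0, 0, 0], [0, 0, 0], [0, 0, 0], [0, 0, 0], [0, 0, 0], [0, 0, 0], [0, 0, 0], [0, 0, 0]])

```text
t: 19.58
tool_pos: [0.5421, 0.2485, 0.0182]
orientation: [2.372, 2.059, 0.002]
force: [-0.8, -0.9, 5.5]
width: 0.0419
```

```bash
python3 st.py
```

```text
t 19.58 tcp [0.5421 0.2485 0.0182] f [-0.7766 -0.8645  5.5204] w 0.0419 yawx 1.43 z [ 0.0015  0.0005 -1.    ] grasp [0.542  0.2485 0.0369] q [0.3013 0.7035 1.5563 0.0001 0.8802 0.4421]
```

>>> play_rows(claw=[0, 0, 0, 0, 0, 0, 0, 0, 0, 0, 0, 0], travel=[[0, 0, 5], [0, 0, 25], [0, 0, 35], [0, 0, 35], [-2, -30, 0], [-2, -36, 0], [-2, -36, 0], [-2, -36, 0], [-2, -36, 0], [-2, -36, 0], [-2, -36, 0], [-2, -36, 0]], turn=[[0, 0, 0], [0, 0, 0], [0, 0, 0], [0, 0, 0], [0, 0, 0.03], [0, 0, 0.03], [0, 0, 0.03], [0, 0, 0.03], [0, 0, 0.03], [0, 0, 0.03], [0, 0, 0.03], [0, 0, 0.03]])

```text
t: 20.58
tool_pos: [0.5247, -0.0352, 0.1172]
orientation: [-2.107, -2.331, 0.001]
force: [0.8, 0.9, 0.0]
width: 0.0418
```

>>> play_rows(claw=[0, 0, 0, 0, 0, 0, 0, 0, 0, 0, 0, 0], travel=[[-2, -36, 0], [-2, -36, 0], [-2, -36, 0], [-2, -36, 0], [-2, -36, 0], [0, -36, 0], [0, -36, 0], [0, 0, -25], [0, 0, -25], [0, 0, -18], [0, 0, -6], [0, 0, 0]], turn=[[0, 0, 0.01], [0, 0, 0.01], [0, 0, 0], [0, 0, 0], [0, 0, 0], [0, 0, 0], [0, 0, 0], [0, 0, 0], [0, 0, 0], [0, 0, 0], [0, 0, 0], [0, 0, 0]])

```text
t: 21.58
tool_pos: [0.5142, -0.285, 0.0413]
orientation: [-2.083, -2.347, 0.002]
force: [0.3, -0.9, -1.3]
width: 0.042
```

```bash
python3 st.py
```

```text
t 21.58 tcp [ 0.5142 -0.285   0.0413] f [ 0.2865 -0.888  -1.2581] w 0.042 yawx 1.69 z [-0.0039  0.0014 -1.    ] grasp [ 0.5143 -0.2851  0.06  ] q [-0.6358  0.6615  1.5623 -0.0015  0.9217 -0.7541]
```

>>> play_rows(claw=[0.75, 0.75, 0.75, 0.75, 0.75, 0.75, 0.75, 0.7, 0.7, 0.7, 0.7, 0.7], travel=[[0, 0, -1], [0, 0, 0], [0, 0, 0], [0, 0, 0], [0, 0, 25], [0, 0, 30], [0, 0, 30], [-25, 10, 15], [-25, 10, 0], [-23, 10, 0], [-20, 8, 0], [0, 0, 0]], turn=[[0, 0, 0], [0, 0, 0], [0, 0, 0], [0, 0, 0], [0, 0, 0], [0, 0, 0], [0, 0, -0.12], [0, 0, -0.12], [0, 0, -0.12], [0, 0, -0.12], [0, 0, -0.12], [0, 0, -0.12]])

```text
t: 22.58
tool_pos: [0.4188, -0.2457, 0.1421]
orientation: [-2.781, -1.455, 0.003]
force: [1.3, 0.6, 0.0]
width: 0.0595
```

>>> play_rows(claw=[0.7, 0.7, 0.7, 0.7, 0.7, 0.7, 0.7], travel=[[0, 0, 0], [0, 0, 0], [0, 0, 0], [0, 0, 0], [0, 0, 0], [0, 0, 0], [0, 0, 0]], turn=[[0, 0, -0.12], [0, 0, -0.12], [0, 0, -0.12], [0, 0, -0.12], [0, 0, -0.12], [0, 0, -0.12], [0, 0, -0.12]])

```text
t: 23.17
tool_pos: [0.4222, -0.2477, 0.1422]
orientation: [-3.135, -0.195, -0.001]
force: [-0.2, 0.6, 0.3]
width: 0.0598
```

```bash
python3 st.py; python3 - <<'E'
from h import *
p,d=snap('top','t7.png')
cv2.imwrite('pics/z15.png',cv2.resize(p[130:270,330:450],None,fx=4,fy=4,interpolation=cv2.INTER_CUBIC))
p,d=snap('scene','s7.png')
cv2.imwrite('pics/z16.png',cv2.resize(p[120:210,240:350],None,fx=6,fy=6,interpolation=cv2.INTER_CUBIC))
E
```

```text
t 23.17 tcp [ 0.4222 -0.2477  0.1422] f [-0.1817  0.6449  0.3192] w 0.0598 yawx 0.124 z [ 0.0005  0.0006 -1.    ] grasp [ 0.4222 -0.2478  0.1609] q [-0.6878  0.3733  1.7493  0.0009  1.019   0.7583]
```

View pics/z15.png

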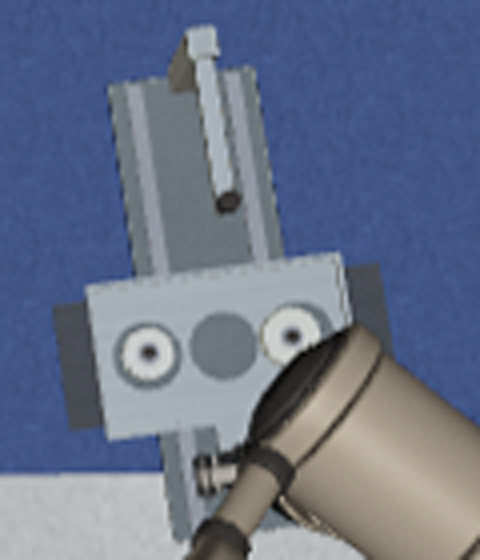

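View pics/z16.png

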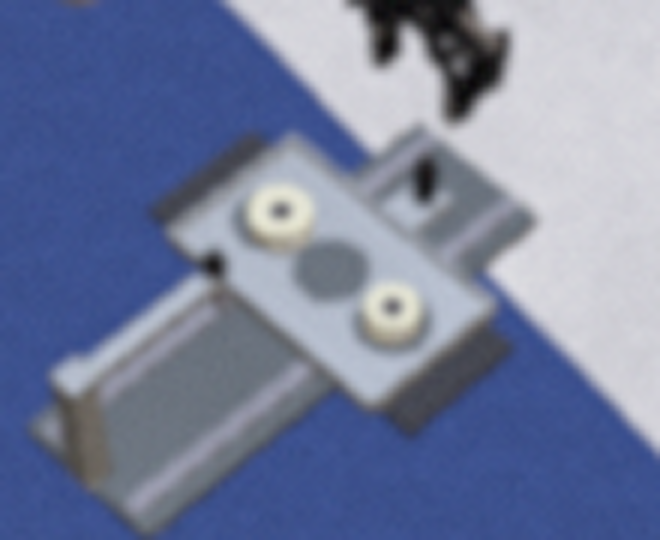

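```bash
python3 - <<'E'
from h import *
np.set_printoptions(precision=4,suppress=True)
a=cv2.imread('pics/t7.png').astype(int); b=cv2.imread('pics/s7.png').astype(int)
print(a[174:188,380:394].min(2)); print(b[158:176,270:282].min(2))
def tri(ua,ub):
    A=[];B=[]
    Ts=[]
    for c,u in(('top',ua),('scene',ub)):
        T,r=ray(c,[u]); d=T[:3,:3]@r[0]; d/=np.linalg.norm(d); M=np.eye(3)-np.outer(d,d); A.append(M);B.append(M@T[:3,3])
    A=np.vstack(A);B=np.hstack(B); x=np.linalg.lstsq(A,B,rcond=None)[0]; return x,proj('top',x)[0]-ua,proj('scene',x)[0]-ub
print(tri((387,180.3),(275.1,163.3)))
# bores
pa=lambda x,y,s,u,v:(u+(x+.5)/s-.5,v+(y+.5)/s-.5)
for A,B in [((148,352),(393,305)),((291,336),(281,210))]:
    print(tri(pa(*A,4,330,130),pa(*B,6,240,120)), onz('top',[pa(*A,4,330,130)],.052), onz('scene',[pa(*B,6,240,120)],.052))
print('tip',onz('scene',[pa(217,300,6,240,120)],.077))
P=pts('scene',np.load('/tmp/scene_d.npy'))
for v in range(160,174): print(v,[tuple(np.round(P[v,u],3)) for u in (274,275,276,277)])
E
```

```text
[[108 105  96 171 170 167 166 174 113 102 139 145 143 148]
 [106 106  98 149 168 169 166 170 120 108 126 144 146 147]
 [106 107 103 131 166 171 170 161 113 105 119 144 147 146]
 [106 106 105 115 169 156 138 119  81 100 117 146 146 147]
 [107 106 107  85 146 104  54  45  44  76 100 146 146 147]
 [106 107 109  90  83  54  51  53  53  48  87 147 145 147]
 [106 108 108  98  36  48  57  53  55  45  95 139 146 147]
 [107 108 110  97  37  41  55  55  50  70 106 124 144 147]
 [107 107 108 101  54  24  36  37  55  93 106 116 146 147]
 [106 105 106 101  86  63  78  82  87 108 107 126 146 147]
 [106 108 108 107 102  99 109 110 107 109 108 118 144 146]
 [105 106 106 105 107 108 107 109 106 106 107 105 146 147]
 [104 107 106 106 105 108 106 106 105 105 104  98 147 149]
 [105 106 109 107 105 106 106 105 103 107 107 104 140 146]]
[[159 170 174 177 176 181 181 176 163 136 118 127]
 [162 177 180 177 177 178 179 179 172 151 126 118]
 [147 166 176 178 170 165 168 175 178 166 146 129]
 [116 144 161 161 146 132 140 161 175 175 165 156]
 [ 84 108 132 126 104  84  97 137 168 176 176 176]
 [ 64  78  90  85 
[... 3772 characters left out ...]
t64(-0.272), np.float64(0.015)), (np.float64(0.612), np.float64(-0.226), np.float64(0.086)), (np.float64(0.61), np.float64(-0.222), np.float64(0.089)), (np.float64(0.583), np.float64(-0.259), np.float64(0.023))]
172 [(np.float64(0.593), np.float64(-0.267), np.float64(0.015)), (np.float64(0.588), np.float64(-0.267), np.float64(0.012)), (np.float64(0.611), np.float64(-0.222), np.float64(0.082)), (np.float64(0.582), np.float64(-0.261), np.float64(0.013))]
173 [(np.float64(0.596), np.float64(-0.263), np.float64(0.016)), (np.float64(0.595), np.float64(-0.256), np.float64(0.022)), (np.float64(0.588), np.float64(-0.26), np.float64(0.012)), (np.float64(0.581), np.float64(-0.263), np.float64(0.003))]
```

```bash
python3 - <<'E'
from h import *
np.set_printoptions(precision=4,suppress=True)
for z in(.120,.128,.134): print(z,onz('top',[(386.6,180.1)],z),onz('scene',[(275.1,163.3)],z))
for x,y in [(0.604,-.226),(0.607,-.226),(.61,-.223),(.607,-.23)]: print(x,y,proj('scene',[[x,y,.077],[x,y,.1],[x,y,.13]]).round(1).tolist(),proj('top',[[x,y,.13]]).round(1))
p=cv2.imread('pics/s7.png')
cv2.imwrite('pics/z17.png',cv2.resize(p[150:180,260:300],None,fx=16,fy=16,interpolation=cv2.INTER_CUBIC))
p=cv2.imread('pics/t7.png')
cv2.imwrite('pics/z18.png',cv2.resize(p[130:200,360:410],None,fx=8,fy=8,interpolation=cv2.INTER_CUBIC))
E
```

```text
0.12 [[ 0.6079 -0.2264  0.12  ]] [[ 0.6033 -0.235   0.12  ]]
0.128 [[ 0.6067 -0.2251  0.128 ]] [[ 0.6064 -0.23    0.128 ]]
0.134 [[ 0.6057 -0.2241  0.134 ]] [[ 0.6087 -0.2263  0.134 ]]
0.604 -0.226 [[276.8, 171.3], [276.6, 167.9], [276.2, 163.4]] [[387.1 180.9]]
0.607 -0.226 [[276.2, 171.6], [275.9, 168.3], [275.5, 163.7]] [[387.  179.9]]
0.61 -0.223 [[276.1, 172.5], [275.8, 169.1], [275.4, 164.6]] [[386.  178.9]]
0.607 -0.23 [[275.6, 171.0], [275.3, 167.6], [274.9, 163.1]] [[388.4 179.9]]
```

View pics/z17.png

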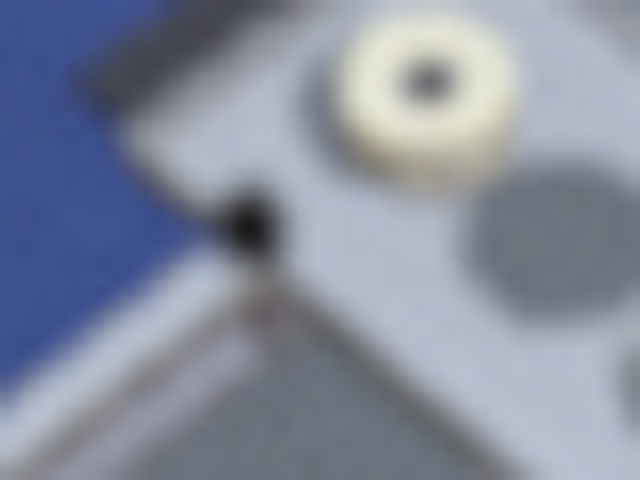

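View pics/z18.png

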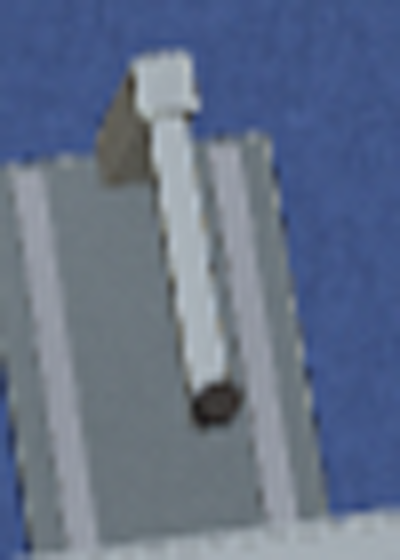

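>>> play_rows(claw=[0.7, 0.7, 0.7, 0.7, 0.7, 0.7, 0, 0, 0, 0, 0, 0], travel=[[-1, 1, -30], [0, 0, -30], [0, 0, -25], [0, 0, -15], [0, 0, -5], [0, 0, 0], [0, 0, 0], [0, 0, 0], [0, 0, 0], [0, 0, 0], [0, 0, 0], [0, 0, 0]], turn=[[0, 0, 0], [0, 0, 0], [0, 0, 0], [0, 0, 0], [0, 0, 0], [0, 0, 0], [0, 0, 0], [0, 0, 0], [0, 0, 0], [0, 0, 0], [0, 0, 0], [0, 0, 0]])

```text
t: 24.27
tool_pos: [0.4216, -0.2471, 0.0377]
orientation: [3.135, 0.205, 0.002]
force: [-1.3, 0.5, 5.6]
width: 0.0164
```

```bash
python3 st.py; python3 - <<'E'
from h import *
p,d=snap('scene','s8.png')
cv2.imwrite('pics/z19.png',cv2.resize(p[120:210,240:350],None,fx=6,fy=6,interpolation=cv2.INTER_CUBIC))
E
```

```text
t 24.27 tcp [ 0.4216 -0.2471  0.0377] f [-1.3057  0.5347  5.556 ] w 0.0164 yawx 0.13 z [ 0.0013  0.     -1.    ] grasp [ 0.4216 -0.2471  0.0564] q [-0.6876  0.5305  1.8563  0.0012  0.7538  0.752 ]
```

View pics/z19.png

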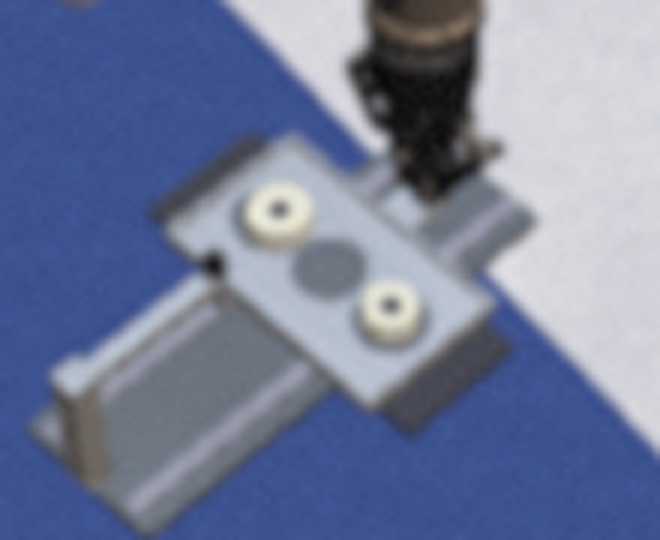

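>>> play_rows(claw=[0, 0, 0, 0, 0, 0, 0, 0, 0, 0, 0, 0], travel=[[4, -2, 0], [8, -4, 0], [10, -5, 0], [10, -5, 0], [10, -5, 0], [10, -5, 0], [10, -5, 0], [10, -5, 0], [10, -5, 0], [10, -5, 0], [8, -4, 0], [4, -2, 0]], turn=[[0, 0, 0], [0, 0, 0], [0, 0, 0], [0, 0, 0], [0, 0, 0], [0, 0, 0], [0, 0, 0], [0, 0, 0], [0, 0, 0], [0, 0, 0], [0, 0, 0], [0, 0, 0]])

```text
t: 25.32
tool_pos: [0.526, -0.2992, 0.0377]
orientation: [-3.135, -0.205, -0.002]
force: [-1.9, 1.4, 7.2]
width: 0.0165
```

>>> play_rows(claw=[0, 0, 0, 0, 0, 0, 0, 0], travel=[[0, 0, 0], [0, 0, 0], [0, 0, 0], [0, 0, 0], [0, 0, 0], [0, 0, 0], [0, 0, 0], [0, 0, 0]], turn=[[0, 0, 0], [0, 0, 0], [0, 0, 0], [0, 0, 0], [0, 0, 0], [0, 0, 0], [0, 0, 0], [0, 0, 0]])

```text
t: 25.98
tool_pos: [0.5258, -0.2995, 0.0377]
orientation: [3.134, 0.204, 0.004]
force: [2.2, -1.0, 3.9]
width: 0.0165
```

```bash
python3 st.py; python3 - <<'E'
from h import *
p,d=snap('scene','s9.png')
cv2.imwrite('pics/z20.png',cv2.resize(p[140:190,250:310],None,fx=12,fy=12,interpolation=cv2.INTER_CUBIC))
p,d=snap('top','t9.png')
cv2.imwrite('pics/z21.png',cv2.resize(p[130:240,340:450],None,fx=5,fy=5,interpolation=cv2.INTER_CUBIC))
E
```

```text
t 25.98 tcp [ 0.5258 -0.2995  0.0377] f [ 2.2026 -1.032   3.9495] w 0.0165 yawx 0.13 z [ 0.0023 -0.0008 -1.    ] grasp [ 0.5258 -0.2994  0.0564] q [-0.6447  0.6883  1.5177  0.0009  0.9333  0.7955]
```

View pics/z20.png

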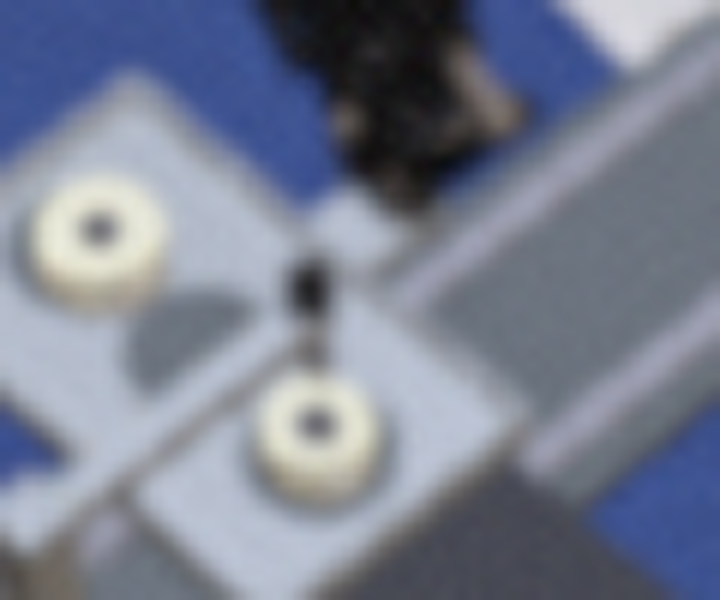

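View pics/z21.png

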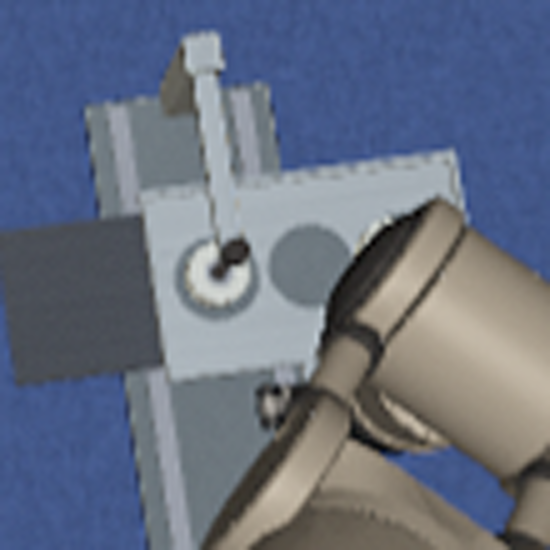

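>>> play_rows(claw=[0, 0, 0, 0, 0, 0, 0, 0, 0, 0, 0, 0], travel=[[-1, 1, 0], [0, 0, 0], [0, 0, 0], [0, 0, 0], [0, 0, 0], [0, 0, 0], [0, 0, 0], [0, 0, 0], [0, 0, 0], [0, 0, 0], [0, 0, 0], [0, 0, 0]], turn=[[0, 0, 0], [0, 0, 0], [0, 0, 0], [0, 0, 0], [0, 0, 0], [0, 0, 0], [0, 0, 0], [0, 0, 0], [0, 0, 0], [0, 0, 0], [0, 0, 0], [0, 0, 0]])

```text
t: 27.08
tool_pos: [0.5246, -0.2983, 0.0377]
orientation: [3.134, 0.204, 0.003]
force: [1.8, -1.8, 6.7]
width: 0.0166
```

>>> play_rows(claw=[0, 0, 0, 0, 0, 0, 0, 0, 0, 0, 0, 0], travel=[[-3, 0, 0], [0, 0, 0], [0, 0, 0], [0, 0, 0], [0, 0, 0], [0, 0, 0], [0, 0, 0], [0, 0, 0], [0, 0, 0], [0, 0, 0], [0, 0, 0], [0, 0, 0]], turn=[[0, 0, 0], [0, 0, 0], [0, 0, 0], [0, 0, 0], [0, 0, 0], [0, 0, 0], [0, 0, 0], [0, 0, 0], [0, 0, 0], [0, 0, 0], [0, 0, 0], [0, 0, 0]])

```text
t: 28.08
tool_pos: [0.5214, -0.2983, 0.0377]
orientation: [3.134, 0.204, 0.002]
force: [0.5, -1.5, 6.6]
width: 0.0164
```

>>> play_rows(claw=[0, 0, 0, 0, 0, 0, 0, 0, 0, 0, 0, 0], travel=[[3, 4, 0], [0, 0, 0], [0, 0, 0], [0, 0, 0], [0, 0, 0], [0, 0, 0], [0, 0, 0], [0, 0, 0], [0, 0, 0], [0, 0, 0], [0, 0, 0], [0, 0, 0]], turn=[[0, 0, 0], [0, 0, 0], [0, 0, 0], [0, 0, 0], [0, 0, 0], [0, 0, 0], [0, 0, 0], [0, 0, 0], [0, 0, 0], [0, 0, 0], [0, 0, 0], [0, 0, 0]])

```text
t: 29.08
tool_pos: [0.5244, -0.2939, 0.0376]
orientation: [-3.135, -0.204, -0.002]
force: [0.2, -0.3, 8.2]
width: 0.0166
```

```bash
python3 st.py; python3 - <<'E'
from h import *
p,d=snap('scene','s10.png')
cv2.imwrite('pics/z22.png',cv2.resize(p[140:190,250:310],None,fx=12,fy=12,interpolation=cv2.INTER_CUBIC))
E
```

```text
t 29.08 tcp [ 0.5244 -0.2939  0.0376] f [ 0.2467 -0.3088  8.1968] w 0.0166 yawx 0.13 z [ 0.0013  0.0002 -1.    ] grasp [ 0.5244 -0.2939  0.0563] q [-0.6387  0.6833  1.5287  0.0012  0.9286  0.8013]
```

View pics/z22.png

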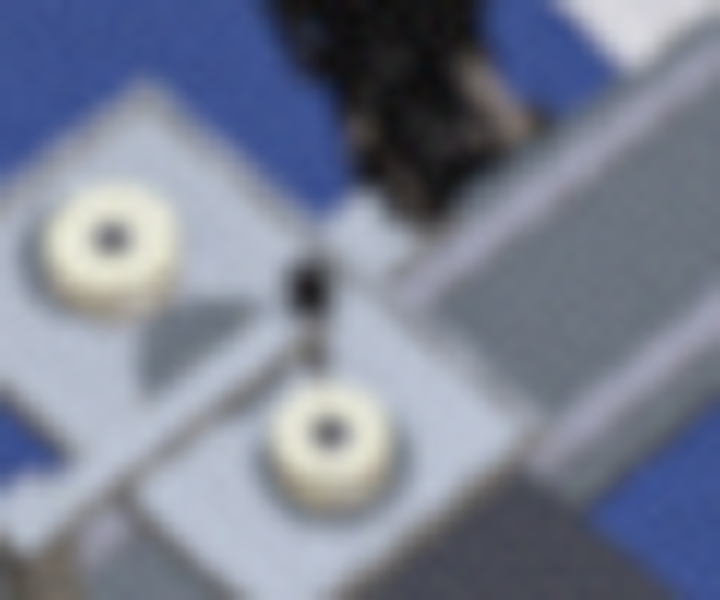

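>>> play_rows(claw=[0, 0, 0, 0, 0, 0, 0, 0, 0, 0, 0, 0], travel=[[-1, -4, 0], [0, -4, 0], [0, 0, 0], [0, 0, 0], [0, 0, 0], [0, 0, 0], [0, 0, 0], [0, 0, 0], [0, 0, 0], [0, 0, 0], [0, 0, 0], [0, 0, 0]], turn=[[0, 0, 0], [0, 0, 0], [0, 0, 0], [0, 0, 0], [0, 0, 0], [0, 0, 0], [0, 0, 0], [0, 0, 0], [0, 0, 0], [0, 0, 0], [0, 0, 0], [0, 0, 0]])

```text
t: 30.13
tool_pos: [0.5235, -0.3023, 0.0377]
orientation: [3.134, 0.204, 0.002]
force: [1.0, -0.9, 7.5]
width: 0.0168
```

>>> play_rows(claw=[0, 0, 0, 0, 0, 0, 0, 0, 0, 0, 0, 0], travel=[[4, 0, 0], [1, 0, 0], [0, 0, 0], [0, 0, 0], [0, 0, 0], [0, 0, 0], [0, 0, 0], [0, 0, 0], [0, 0, 0], [0, 0, 0], [0, 0, 0], [0, 0, 0]], turn=[[0, 0, 0], [0, 0, 0], [0, 0, 0], [0, 0, 0], [0, 0, 0], [0, 0, 0], [0, 0, 0], [0, 0, 0], [0, 0, 0], [0, 0, 0], [0, 0, 0], [0, 0, 0]])

```text
t: 31.13
tool_pos: [0.5283, -0.3018, 0.0377]
orientation: [-3.135, -0.204, -0.002]
force: [0.6, 1.0, 7.7]
width: 0.0166
```

```bash
python3 st.py; python3 - <<'E'
from h import *
p,d=snap('scene','s11.png')
cv2.imwrite('pics/z23.png',cv2.resize(p[140:190,250:310],None,fx=12,fy=12,interpolation=cv2.INTER_CUBIC))
E
```

```text
t 31.13 tcp [ 0.5283 -0.3018  0.0377] f [0.6445 1.0188 7.6875] w 0.0166 yawx 0.13 z [ 0.0011  0.0004 -1.    ] grasp [ 0.5283 -0.3018  0.0564] q [-0.6454  0.694   1.5056  0.0012  0.9414  0.7947]
```

View pics/z23.png

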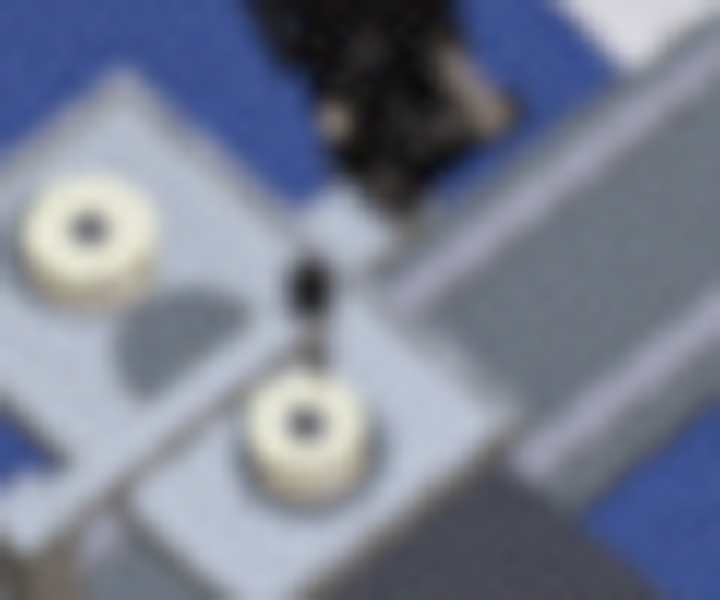

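>>> play_rows(claw=[0, 0, 0, 0, 0, 0, 0, 0, 0, 0, 0, 0], travel=[[-1.3, 4, 0], [-1.3, 8, 0], [-1.3, 11, 0], [-1.3, 11, 0], [-1.3, 11, 0], [-1.3, 11, 0], [-1.3, 11, 0], [-1.3, 11, 0], [-1.3, 11, 0], [-1.3, 11, 0], [-1.3, 8, 0], [-1.3, 5, 0]], turn=[[0, 0, 0], [0, 0, 0], [0, 0, 0], [0, 0, 0], [0, 0, 0], [0, 0, 0], [0, 0, 0], [0, 0, 0], [0, 0, 0], [0, 0, 0], [0, 0, 0], [0, 0, 0]])

```text
t: 32.18
tool_pos: [0.5132, -0.1886, 0.0377]
orientation: [3.134, 0.205, 0.004]
force: [2.0, -1.8, 5.7]
width: 0.0166
```

>>> play_rows(claw=[0, 0, 0, 0, 0, 0, 0, 0, 0, 0, 0, 0], travel=[[0, 0, 0], [0, 0, 0], [0, 0, 0], [0, 0, 0], [0, 0, 0], [0, 0, 0], [0, 0, 0], [0, 0, 0], [0, 0, 0], [0, 0, 0], [0, 0, 0], [0, 0, 0]], turn=[[0, 0, 0], [0, 0, 0], [0, 0, 0], [0, 0, 0], [0, 0, 0], [0, 0, 0], [0, 0, 0], [0, 0, 0], [0, 0, 0], [0, 0, 0], [0, 0, 0], [0, 0, 0]])

```text
t: 33.18
tool_pos: [0.5129, -0.1886, 0.0376]
orientation: [-3.134, -0.204, -0.003]
force: [0.4, 2.0, 9.3]
width: 0.0168
```

```bash
python3 st.py; python3 - <<'E'
from h import *
p,d=snap('scene','s12.png')
cv2.imwrite('pics/z24.png',cv2.resize(p[140:190,250:310],None,fx=12,fy=12,interpolation=cv2.INTER_CUBIC))
p,d=snap('top','t12.png')
cv2.imwrite('pics/z25.png',cv2.resize(p[130:240,320:430],None,fx=5,fy=5,interpolation=cv2.INTER_CUBIC))
E
```

```text
t 33.18 tcp [ 0.5129 -0.1886  0.0376] f [0.3798 2.0264 9.2868] w 0.0168 yawx 0.13 z [ 0.0016  0.0007 -1.    ] grasp [ 0.5129 -0.1887  0.0563] q [-0.4934  0.6068  1.6932  0.0018  0.8405  0.946 ]
```

View pics/z24.png

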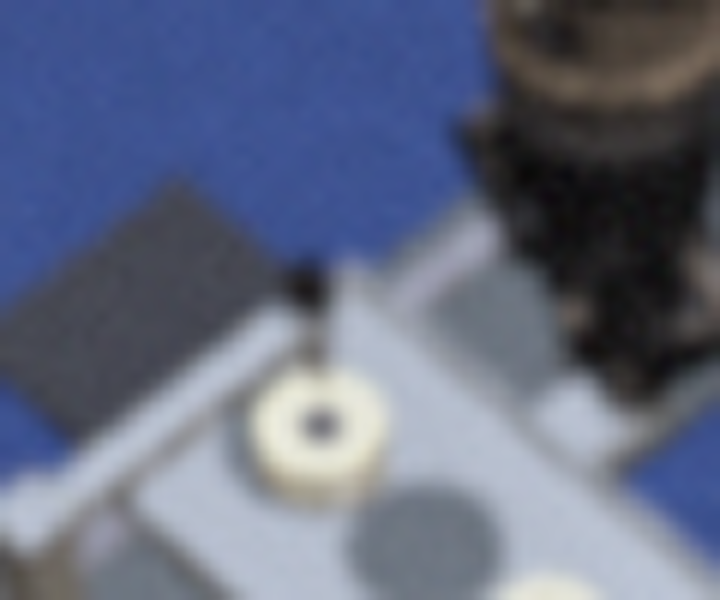

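View pics/z25.png

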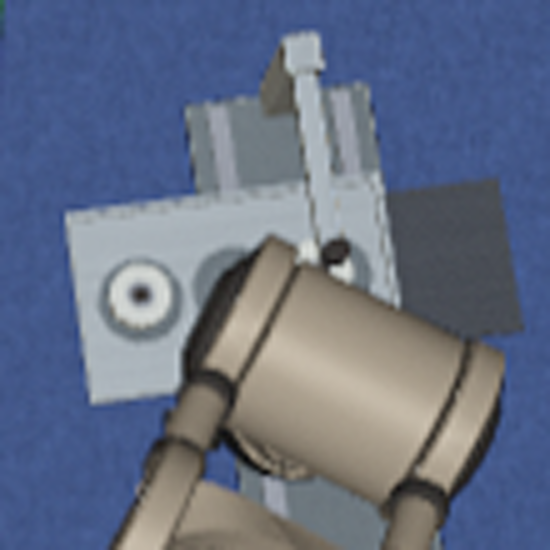

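>>> play_rows(claw=[0, 0, 0, 0, 0, 0, 0, 0, 0, 0, 0, 0], travel=[[-3, 0, 0], [0, 0, 0], [0, 0, 0], [0, 0, 0], [0, 0, 0], [0, 0, 0], [0, 0, 0], [0, 0, 0], [0, 0, 0], [0, 0, 0], [0, 0, 0], [0, 0, 0]], turn=[[0, 0, 0], [0, 0, 0], [0, 0, 0], [0, 0, 0], [0, 0, 0], [0, 0, 0], [0, 0, 0], [0, 0, 0], [0, 0, 0], [0, 0, 0], [0, 0, 0], [0, 0, 0]])

```text
t: 34.28
tool_pos: [0.5098, -0.189, 0.0376]
orientation: [-3.135, -0.204, -0.002]
force: [0.3, -0.6, 9.3]
width: 0.0165
```

>>> play_rows(claw=[0, 0, 0, 0, 0, 0, 0, 0, 0, 0, 0, 0], travel=[[3, 4, 0], [0, 0, 0], [0, 0, 0], [0, 0, 0], [0, 0, 0], [0, 0, 0], [0, 0, 0], [0, 0, 0], [0, 0, 0], [0, 0, 0], [0, 0, 0], [0, 0, 0]], turn=[[0, 0, 0], [0, 0, 0], [0, 0, 0], [0, 0, 0], [0, 0, 0], [0, 0, 0], [0, 0, 0], [0, 0, 0], [0, 0, 0], [0, 0, 0], [0, 0, 0], [0, 0, 0]])

```text
t: 35.28
tool_pos: [0.513, -0.1848, 0.0376]
orientation: [-3.135, -0.204, -0.003]
force: [1.5, 0.8, 9.1]
width: 0.0169
```

>>> play_rows(claw=[0, 0, 0, 0, 0, 0, 0, 0, 0, 0, 0, 0], travel=[[-1, -4, 0], [0, -4, 0], [0, 0, 0], [0, 0, 0], [0, 0, 0], [0, 0, 0], [0, 0, 0], [0, 0, 0], [0, 0, 0], [0, 0, 0], [0, 0, 0], [0, 0, 0]], turn=[[0, 0, 0], [0, 0, 0], [0, 0, 0], [0, 0, 0], [0, 0, 0], [0, 0, 0], [0, 0, 0], [0, 0, 0], [0, 0, 0], [0, 0, 0], [0, 0, 0], [0, 0, 0]])

```text
t: 36.28
tool_pos: [0.5121, -0.1933, 0.0376]
orientation: [3.135, 0.204, 0.003]
force: [0.5, -2.1, 8.2]
width: 0.0167
```

>>> play_rows(claw=[0, 0, 0, 0, 0, 0, 0, 0, 0, 0, 0, 0], travel=[[4, 0, 0], [1, 0, 0], [0, 0, 0], [0, 0, 0], [0, 0, 0], [0, 0, 0], [0, 0, 0], [0, 0, 0], [0, 0, 0], [0, 0, 0], [0, 0, 0], [0, 0, 0]], turn=[[0, 0, 0], [0, 0, 0], [0, 0, 0], [0, 0, 0], [0, 0, 0], [0, 0, 0], [0, 0, 0], [0, 0, 0], [0, 0, 0], [0, 0, 0], [0, 0, 0], [0, 0, 0]])

```text
t: 37.28
tool_pos: [0.5169, -0.1928, 0.0376]
orientation: [-3.135, -0.204, -0.002]
force: [0.5, 0.4, 7.7]
width: 0.0165
```

```bash
python3 st.py
```

```text
t 37.28 tcp [ 0.5169 -0.1928  0.0376] f [0.4632 0.4033 7.6834] w 0.0165 yawx 0.13 z [ 0.0015  0.0005 -1.    ] grasp [ 0.5168 -0.1928  0.0563] q [-0.4967  0.6138  1.6782  0.0015  0.8485  0.9431]
```

>>> play_rows(claw=[0, 0, 0, 0, 0, 0, 0, 0, 0, 0, 0, 0], travel=[[-4, -2, 0], [-7, -4, 0], [-9, -5, 0], [-9, -5, 0], [-9, -5, 0], [-9, -5, 0], [-9, -6, 0], [-9, -6, 0], [-9, -6, 0], [-9, -5, 0], [-7, -3, 0], [-4, -2, 0]], turn=[[0, 0, 0], [0, 0, 0], [0, 0, 0], [0, 0, 0], [0, 0, 0], [0, 0, 0], [0, 0, 0], [0, 0, 0], [0, 0, 0], [0, 0, 0], [0, 0, 0], [0, 0, 0]])

```text
t: 38.28
tool_pos: [0.4224, -0.2471, 0.0376]
orientation: [-3.135, -0.203, -0.002]
force: [1.8, 1.9, 8.6]
width: 0.0167
```

>>> play_rows(claw=[0, 0, 0.7, 0.7, 0.7, 0.7, 0.7, 0.7, 0.7, 0.7, 0.7, 0.7], travel=[[0, 0, 0], [0, 0, 0], [0, 0, 0], [0, 0, 0], [0, 0, 0], [0, 0, 25], [0, 0, 35], [0, 0, 35], [0, 0, 10], [-20, 10, 0], [-20, 30, 0], [0, 30, 0]], turn=[[0, 0, 0], [0, 0, 0], [0, 0, 0], [0, 0, 0], [0, 0, 0], [0, 0, 0], [0, 0, 0], [0, 0, 0.12], [0, 0, 0.12], [0, 0, 0.12], [0, 0, 0.12], [0, 0, 0.12]])

```text
t: 39.28
tool_pos: [0.3793, -0.1756, 0.1409]
orientation: [-2.929, -1.125, 0.005]
force: [1.2, 0.5, 0.0]
width: 0.0599
```

>>> play_rows(claw=[0.75, 0.75, 0.75, 0.75, 0.75, 0.75, 0.75, 0.75], travel=[[0, 30, 0], [0, 30, 0], [0, 30, 0], [0, 0, 0], [0, 0, 0], [0, 0, 0], [0, 0, 0], [0, 0, 0]], turn=[[0, 0, 0.12], [0, 0, 0.12], [0, 0, 0.12], [0, 0, 0.12], [0, 0, 0.12], [0, 0, 0.12], [0, 0, 0.12], [0, 0, 0.11]])

```text
t: 39.95
tool_pos: [0.382, -0.0863, 0.1411]
orientation: [-2.088, -2.345, 0.003]
force: [0.1, -0.0, -0.1]
width: 0.0642
```

```bash
python3 st.py; python3 - <<'E'
from h import *
p,d=snap('top','t13.png')
cv2.imwrite('pics/z26.png',cv2.resize(p[150:260,190:430],None,fx=3.3,fy=3.3,interpolation=cv2.INTER_CUBIC))
p,d=snap('scene','s13.png')
cv2.imwrite('pics/z27.png',cv2.resize(p[120:300,220:440],None,fx=3.3,fy=3.3,interpolation=cv2.INTER_CUBIC))
E
```

```text
t 39.95 tcp [ 0.382  -0.0863  0.1411] f [ 0.0574 -0.035  -0.0946] w 0.0642 yawx 1.686 z [-0.0023 -0.0001 -1.    ] grasp [ 0.3821 -0.0863  0.1598] q [-0.4176  0.2134  1.9938 -0.0013  0.9364 -0.5325]
```

View pics/z26.png

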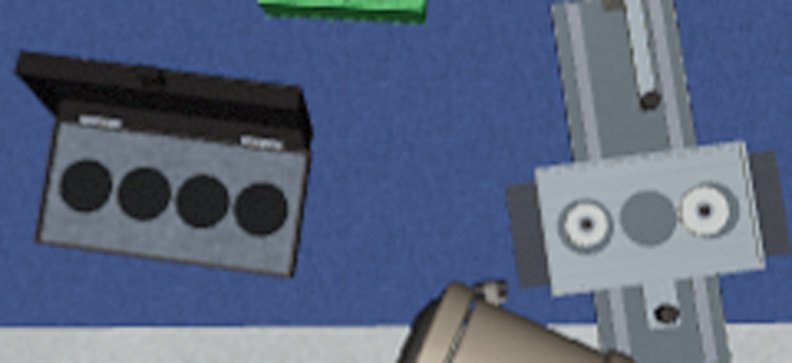

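View pics/z27.png

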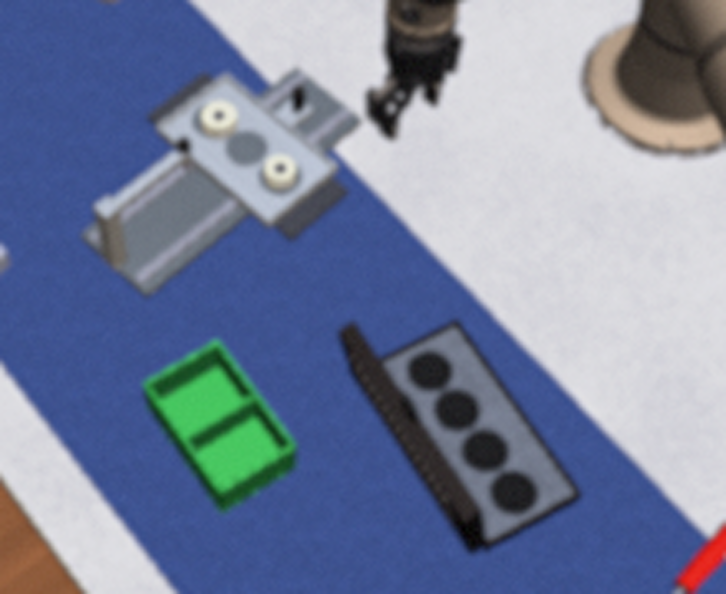

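```bash
python3 - <<'E'
from h import *
np.set_printoptions(precision=4,suppress=True)
pa=lambda x,y,s,u,v:(u+(x+.5)/s-.5,v+(y+.5)/s-.5)
for A,B in [((586,224),(281,169)),((704,210),(219,116))]:
    a=onz('top',[pa(*A,3.3,190,150)],.052)[0];b=onz('scene',[pa(*B,3.3,220,120)],.052)[0];print(a,b,(a+b)/2)
E
```

```text
[ 0.5035 -0.1748  0.052 ] [ 0.5044 -0.1745  0.052 ] [ 0.5039 -0.1746  0.052 ]
[ 0.5154 -0.2845  0.052 ] [ 0.5168 -0.2851  0.052 ] [ 0.5161 -0.2848  0.052 ]
```

>>> play_rows(claw=[0.75, 0.75, 0.75, 0.75, 0.75, 0.75, 0.75, 0.75, 0.75, 0.75], travel=[[30, -22, 0], [30, -22, 0], [30, -22, 0], [32, -23, 0], [0, 0, -30], [0, 0, -30], [0, 0, -25], [0, 0, -12], [0, 0, -3], [0, 0, 0]], turn=[[0, 0, 0], [0, 0, 0], [0, 0, 0], [0, 0, 0], [0, 0, 0], [0, 0, 0], [0, 0, 0], [0, 0, 0], [0, 0, 0], [0, 0, 0]])

```text
t: 40.88
tool_pos: [0.5038, -0.1754, 0.0404]
orientation: [-2.098, -2.334, 0.003]
force: [-0.3, 0.4, -0.2]
width: 0.0638
```

>>> play_rows(claw=[0, 0, 0, 0, 0, 0, 0], travel=[[0, 0, 0], [0, 0, 0], [0, 0, 0], [0, 0, 0], [0, 0, 0], [0, 0, 0], [0, 0, 0]], turn=[[0, 0, 0], [0, 0, 0], [0, 0, 0], [0, 0, 0], [0, 0, 0], [0, 0, 0], [0, 0, 0]])

```text
t: 41.47
tool_pos: [0.5053, -0.1761, 0.043]
orientation: [2.096, 2.337, -0.001]
force: [-0.6, 0.9, 6.8]
width: 0.0352
```

```bash
python3 st.py
```

```text
t 41.47 tcp [ 0.5053 -0.1761  0.043 ] f [-0.6459  0.8983  6.8297] w 0.0352 yawx 1.68 z [ 0.0013 -0.0018 -1.    ] grasp [ 0.5053 -0.176   0.0617] q [-0.4779  0.5828  1.7229 -0.0014  0.8339 -0.5857]
```

>>> play_rows(claw=[0, 0, 0, 0, 0, 0, 0, 0, 0, 0, 0, 0], travel=[[0, 0, 5], [0, 0, 25], [0, 0, 35], [0, 0, 20], [3, 33, 0], [3, 33, 0], [3, 33, 0], [3, 33, 0], [3, 33, 0], [3, 33, 0], [3, 33, 0], [3, 33, 0]], turn=[[0, 0, 0], [0, 0, 0], [0, 0, 0], [0, 0, 0], [0, 0, -0.03], [0, 0, -0.03], [0, 0, -0.03], [0, 0, -0.03], [0, 0, -0.03], [0, 0, -0.03], [0, 0, -0.03], [0, 0, -0.04]])

```text
t: 42.47
tool_pos: [0.5284, 0.09, 0.1271]
orientation: [-2.374, -2.057, 0.001]
force: [0.1, 0.2, -1.1]
width: 0.0354
```

>>> play_rows(claw=[0, 0, 0, 0, 0, 0, 0, 0], travel=[[2, 34, 0], [0, 34, 0], [0, 34, 0], [0, 0, -30], [0, 0, -30], [0, 0, -25], [0, 0, -15], [0, 0, 0]], turn=[[0, 0, 0], [0, 0, 0], [0, 0, 0], [0, 0, 0], [0, 0, 0], [0, 0, 0], [0, 0, 0], [0, 0, 0]])

```text
t: 43.13
tool_pos: [0.5283, 0.1901, 0.0237]
orientation: [-2.369, -2.057, 0.01]
force: [-0.9, -0.7, -0.1]
width: 0.035
```

```bash
python3 st.py
```

```text
t 43.13 tcp [0.5283 0.1901 0.0237] f [-0.9257 -0.6903 -0.0523] w 0.035 yawx 1.43 z [-0.007  -0.0013 -1.    ] grasp [0.5284 0.1901 0.0424] q [0.2087 0.6516 1.6506 0.0003 0.8465 0.3494]
```

>>> play_rows(claw=[0, 0.65, 0.65, 0.65, 0.65, 0.65, 0.65, 0.65, 0.7, 0.7, 0.7, 0.7], travel=[[0, 0, 0], [0, 0, 0], [0, 0, 0], [0, 0, 0], [0, 0, 0], [0, 0, 25], [0, 0, 40], [0, 0, 35], [-1, -36, 0], [-1, -36, 0], [-1, -36, 0], [-1, -36, 0]], turn=[[0, 0, 0], [0, 0, 0], [0, 0, 0], [0, 0, 0], [0, 0, 0], [0, 0, 0], [0, 0, 0], [0, 0, 0], [0, 0, 0.03], [0, 0, 0.03], [0, 0, 0.03], [0, 0, 0.03]])

```text
t: 44.13
tool_pos: [0.5263, 0.0451, 0.1274]
orientation: [2.242, 2.2, -0.0]
force: [1.0, 0.5, 0.6]
width: 0.06
```

>>> play_rows(claw=[0.8, 0.8, 0.8, 0.8, 0.8, 0.8, 0.8, 0.8, 0.8], travel=[[-1, -36, 0], [-1, -36, 0], [-1, -36, 0], [-1, -36, 0], [-1, -36, 0], [-1, -36, 0], [-1, -36, 0], [0, -36, 0], [0, 0, 0]], turn=[[0, 0, 0.03], [0, 0, 0.03], [0, 0, 0.03], [0, 0, 0.03], [0, 0, 0], [0, 0, 0], [0, 0, 0], [0, 0, 0], [0, 0, 0]])

```text
t: 44.88
tool_pos: [0.5194, -0.2481, 0.1271]
orientation: [2.112, 2.321, -0.004]
force: [-0.0, 0.3, 0.3]
width: 0.0683
```

```bash
python3 st.py; python3 - <<'E'
from h import *
np.set_printoptions(precision=4,suppress=True)
p,d=snap('top','t14.png')
cv2.imwrite('pics/z28.png',cv2.resize(p[150:260,190:430],None,fx=3.3,fy=3.3,interpolation=cv2.INTER_CUBIC))
p,d=snap('scene','s14.png')
cv2.imwrite('pics/z29.png',cv2.resize(p[120:300,220:440],None,fx=3.3,fy=3.3,interpolation=cv2.INTER_CUBIC))
print(proj('scene',[.5161,-.2848,.052]))
E
```

```text
t 44.88 tcp [ 0.5194 -0.2481  0.1271] f [-0.0353  0.2606  0.344 ] w 0.0683 yawx 1.665 z [ 0.0008 -0.004  -1.    ] grasp [ 0.5193 -0.248   0.1458] q [-0.5772  0.5305  1.5279 -0.0033  1.0802 -0.6698]
[[286.2024 154.757 ]]
```

View pics/z28.png

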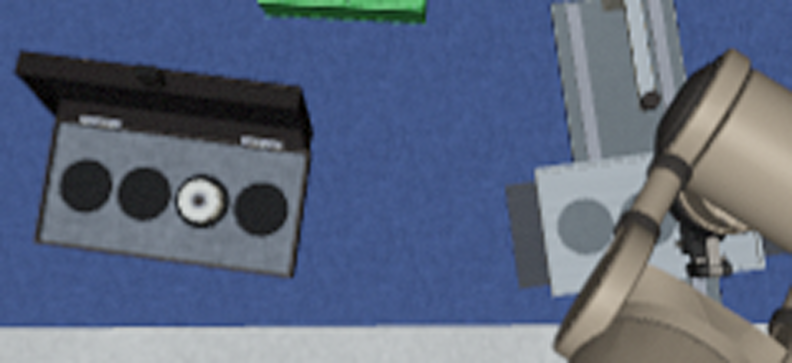

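View pics/z29.png

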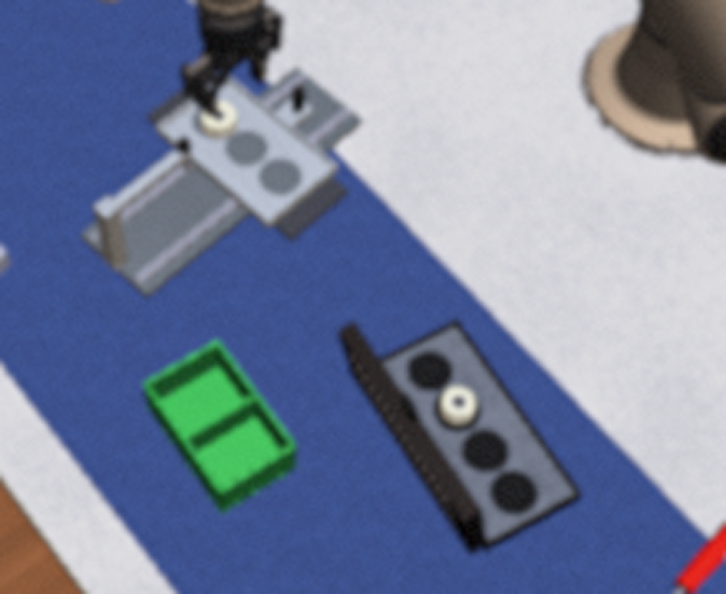

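>>> play_rows(claw=[0.8, 0.8, 0.8, 0.8, 0.8, 0.8, 0.8], travel=[[-3, -37, 0], [0, 0, -30], [0, 0, -30], [0, 0, -20], [0, 0, -6], [0, 0, -2], [0, 0, 0]], turn=[[0, 0, 0.02], [0, 0, 0], [0, 0, 0], [0, 0, 0], [0, 0, 0], [0, 0, 0], [0, 0, 0]])

```text
t: 45.57
tool_pos: [0.517, -0.2779, 0.0391]
orientation: [-2.084, -2.351, 0.002]
force: [0.5, -0.3, 0.1]
width: 0.0685
```

>>> play_rows(claw=[0, 0, 0, 0, 0, 0, 0], travel=[[0, 0, 0], [0, 0, 0], [0, 0, 0], [0, 0, 0], [0, 0, 0], [0, 0, 0], [0, 0, 0]], turn=[[0, 0, 0], [0, 0, 0], [0, 0, 0], [0, 0, 0], [0, 0, 0], [0, 0, 0], [0, 0, 0]])

```text
t: 46.15
tool_pos: [0.5175, -0.2791, 0.0405]
orientation: [2.083, 2.348, -0.001]
force: [-1.1, 1.1, 4.7]
width: 0.0419
```

```bash
python3 st.py
```

```text
t 46.15 tcp [ 0.5175 -0.2791  0.0405] f [-1.0589  1.124   4.7427] w 0.0419 yawx 1.69 z [ 0.0016 -0.0024 -1.    ] grasp [ 0.5175 -0.2791  0.0592] q [-0.6244  0.6597  1.569  -0.0012  0.9102 -0.7429]
```

>>> play_rows(claw=[0, 0, 0, 0, 0, 0, 0, 0, 0, 0, 0, 0], squeeze=60, travel=[[0, 0, 5], [0, 0, 25], [0, 0, 35], [0, 0, 25], [1, 35, 0], [2, 35, 0], [1, 35, 0], [2, 35, 0], [1, 35, 0], [2, 35, 0], [1, 35, 0], [2, 35, 0]], turn=[[0, 0, 0], [0, 0, 0], [0, 0, 0], [0, 0, 0], [0, 0, -0.03], [0, 0, -0.03], [0, 0, -0.03], [0, 0, -0.03], [0, 0, -0.03], [0, 0, -0.03], [0, 0, -0.03], [0, 0, -0.03]])

```text
t: 47.15
tool_pos: [0.5283, 0.003, 0.1295]
orientation: [2.353, 2.081, -0.001]
force: [0.8, -0.8, -0.8]
width: 0.0413
```

>>> play_rows(claw=[0, 0, 0, 0, 0, 0, 0, 0], travel=[[1, 35, 0], [2, 35, 0], [1, 35, 0], [2, 35, 0], [1, 35, 0], [1, 35, 0], [0, 35, 0], [0, 0, 0]], turn=[[0, 0, -0.01], [0, 0, -0.01], [0, 0, 0], [0, 0, 0], [0, 0, 0], [0, 0, 0], [0, 0, 0], [0, 0, 0]])

```text
t: 47.82
tool_pos: [0.536, 0.2522, 0.1294]
orientation: [-2.366, -2.064, -0.003]
force: [-1.0, -0.9, 0.2]
width: 0.0412
```

```bash
python3 st.py
```

```text
t 47.82 tcp [0.536  0.2522 0.1294] f [-1.0408 -0.8707  0.1781] w 0.0412 yawx 1.435 z [ 0.0005  0.0027 -1.    ] grasp [0.5359 0.2521 0.1481] q [0.3091 0.556  1.474  0.0027 1.1103 0.4441]
```

>>> play_rows(claw=[0, 0, 0, 0, 0, 0, 0], travel=[[3, 2, -30], [0, 0, -30], [0, 0, -25], [0, 0, -15], [0, 0, -7], [0, 0, 0], [0, 0, 0]], turn=[[0, 0, 0], [0, 0, 0], [0, 0, 0], [0, 0, 0], [0, 0, 0], [0, 0, 0], [0, 0, 0]])

```text
t: 48.4
tool_pos: [0.54, 0.2482, 0.0224]
orientation: [-2.372, -2.059, 0.0]
force: [0.3, -0.0, 0.2]
width: 0.0411
```

```bash
python3 st.py
```

```text
t 48.4 tcp [0.54   0.2482 0.0224] f [ 0.265  -0.0493  0.2002] w 0.0411 yawx 1.43 z [-0.0002  0.0002 -1.    ] grasp [0.54   0.2482 0.0411] q [0.3018 0.6954 1.5585 0.0003 0.8879 0.4426]
```

>>> play_rows(claw=[0, 0, 0.7, 0.7, 0.7, 0.7, 0.7, 0.7, 0.7, 0.7, 0.7, 0.7], travel=[[0, 0, -1], [0, 0, 0], [0, 0, 0], [0, 0, 0], [0, 0, 0], [0, 0, 25], [0, 0, 40], [0, 0, 40], [-30, 0, 20], [-30, 0, 20], [-30, -10, 0], [-20, -30, 0]], turn=[[0, 0, 0], [0, 0, 0], [0, 0, 0], [0, 0, 0], [0, 0, 0], [0, 0, 0], [0, 0, 0], [0, 0, 0], [0, 0, -0.1], [0, 0, -0.1], [0, 0, -0.1], [0, 0, -0.1]])

```text
t: 49.4
tool_pos: [0.4277, 0.2103, 0.1668]
orientation: [-2.734, -1.544, -0.004]
force: [1.1, -1.9, -0.6]
width: 0.0598
```

>>> play_rows(claw=[0.7, 0.7, 0.7, 0.7, 0.7, 0.7, 0.7, 0.7, 0.7, 0.7, 0.7, 0.7], travel=[[0, -35, 0], [0, -35, 0], [0, -35, 0], [0, -35, 0], [0, -35, 0], [0, -35, 0], [0, 0, 0], [0, 0, 0], [0, 0, 0], [0, 0, 0], [0, 0, 0], [0, 0, 0]], turn=[[0, 0, -0.1], [0, 0, -0.1], [0, 0, -0.1], [0, 0, -0.1], [0, 0, -0.1], [0, 0, -0.1], [0, 0, -0.1], [0, 0, -0.1], [0, 0, -0.1], [0, 0, -0.1], [0, 0, -0.1], [0, 0, -0.07]])

```text
t: 50.4
tool_pos: [0.4294, -0.0018, 0.1656]
orientation: [-3.132, 0.228, -0.0]
force: [-0.4, -0.5, 0.9]
width: 0.0598
```

```bash
python3 st.py; python3 - <<'E'
from h import *
np.set_printoptions(precision=4,suppress=True)
p,d=snap('top','t15.png')
cv2.imwrite('pics/z30.png',cv2.resize(p[160:245,190:300],None,fx=7,fy=7,interpolation=cv2.INTER_CUBIC))
p,d=snap('scene','s15.png')
cv2.imwrite('pics/z31.png',cv2.resize(p[200:300,320:420],None,fx=6,fy=6,interpolation=cv2.INTER_CUBIC))
E
```

```text
t 50.4 tcp [ 0.4294 -0.0018  0.1656] f [-0.3989 -0.5312  0.8927] w 0.0598 yawx -0.145 z [ 0.0002  0.0014 -1.    ] grasp [ 0.4294 -0.0018  0.1843] q [-0.184   0.2414  1.8703  0.0017  1.0299  1.5312]
```

View pics/z30.png

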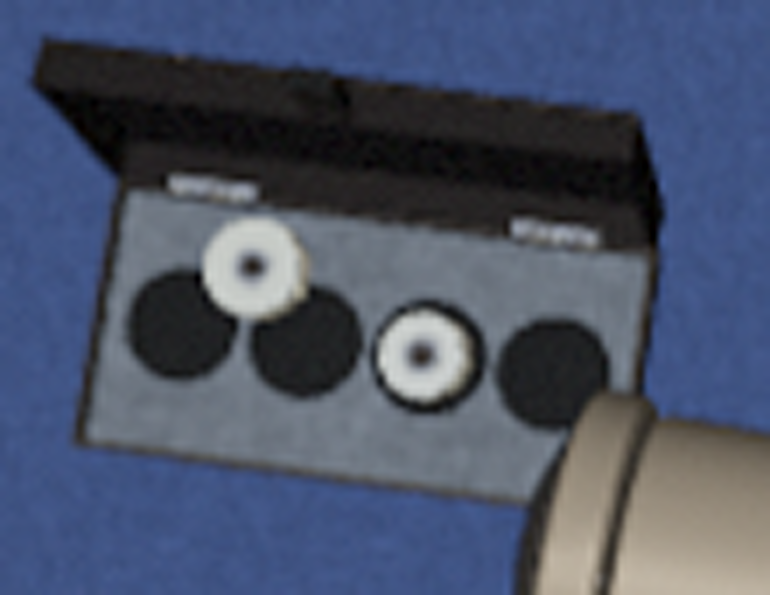

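View pics/z31.png

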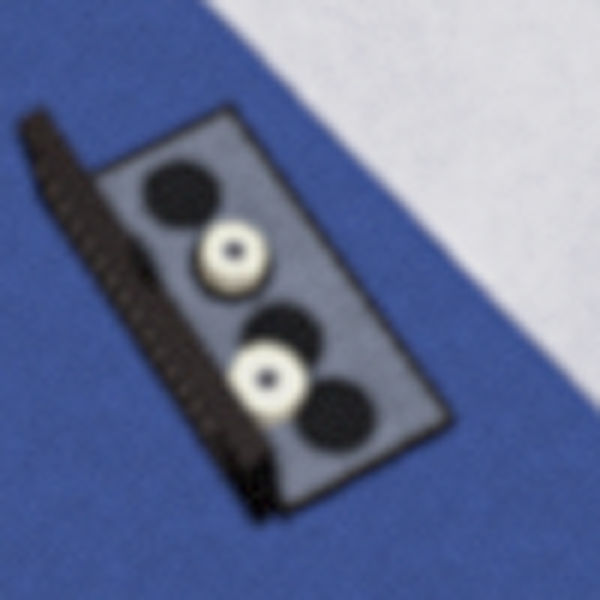

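```bash
python3 - <<'E'
from h import *
np.set_printoptions(precision=4,suppress=True)
pa=lambda x,y,s,u,v:(u+(x+.5)/s-.5,v+(y+.5)/s-.5)
P=pts('top',np.load('/tmp/top_d.npy'))
ex=np.array([np.cos(-.139),np.sin(-.139)]);ey=np.array([np.sin(.139),np.cos(.139)])
for A,B in [((253,265),(267,378)),((422,355),(234,250))]:
    a=onz('top',[pa(*A,7,190,160)],.032)[0];b=onz('scene',[pa(*B,6,320,200)],.032)[0];m=(a+b)/2;r=m[:2]-[.5358,.220]
    print(a,b,m,'case',r@ex,r@ey)
    u,v=np.round(pa(*A,7,190,160)).astype(int)
    print(P[v-5:v+6,u-5:u+6,2].round(3))
E
```

```text
[0.5724 0.2694 0.032 ] [0.5718 0.2684 0.032 ] [0.5721 0.2689 0.032 ] case 0.029183596772248726 0.05344516230422934
[[0.01  0.011 0.032 0.037 0.029 0.032 0.03  0.035 0.01  0.014 0.011]
 [0.032 0.03  0.033 0.03  0.031 0.033 0.036 0.033 0.032 0.026 0.013]
 [0.028 0.034 0.032 0.033 0.032 0.034 0.032 0.035 0.034 0.027 0.028]
 [0.033 0.028 0.036 0.032 0.028 0.033 0.035 0.033 0.029 0.03  0.032]
 [0.033 0.032 0.031 0.034 0.034 0.032 0.032 0.032 0.031 0.03  0.029]
 [0.033 0.033 0.035 0.034 0.03  0.032 0.034 0.035 0.032 0.03  0.035]
 [0.031 0.034 0.032 0.031 0.032 0.031 0.031 0.033 0.034 0.036 0.029]
 [0.032 0.032 0.031 0.03  0.029 0.031 0.027 0.031 0.032 0.034 0.031]
 [0.032 0.033 0.032 0.029 0.032 0.037 0.033 0.036 0.032 0.033 0.031]
 [0.034 0.032 0.031 0.029 0.03  0.031 0.035 0.032 0.031 0.033 0.034]
 [0.032 0.03  0.033 0.032 0.032 0.03  0.031 0.033 0.035 0.034 0.022]]
[0.5308 0.1915 0.032 ] [0.5311 0.1905 0.032 ] [0.5309 0.191  0.032 ] case -0.0008071246227373038 -0.02939844568591857
[[0.01  0.013 0.033 0.032 0.034 0.03  0.034 0.031 0.032 0.014 0.011]
 [  nan 0.034 0.03  0.033 0.032 0.032 0.032 0.032 0.031 0.031 0.012]
 [0.035 0.034 0.034 0.033 0.038 0.033 0.03  0.03  0.032 0.032 0.025]
 [0.031 0.035 0.033 0.03  0.031 0.034 0.032 0.034 0.033 0.031 0.032]
 [0.027 0.027 0.032 0.033 0.039 0.033 0.034 0.031 0.032 0.031 0.034]
 [0.034 0.037 0.03  0.031 0.034 0.034 0.032 0.03  0.034 0.033 0.032]
 [0.033 0.027 0.029 0.031 0.032 0.033 0.03  0.03  0.03  0.033 0.033]
 [0.034 0.033 0.035 0.033 0.034 0.03  0.033 0.038 0.032 0.032 0.032]
 [0.033 0.036 0.034 0.03  0.033 0.033 0.032 0.034 0.033 0.035 0.018]
 [0.011 0.03  0.029 0.033 0.027 0.031 0.034 0.028 0.035 0.023 0.015]
 [0.014 0.014 0.032 0.033 0.036 0.036 0.037 0.031 0.021 0.019 0.014]]
```

```bash
python3 - <<'E'
from arc import *
np.set_printoptions(precision=4,suppress=True)
plan(1.75,1.55,4,0,0,.150,.04)
plan(1.55,0.75,12,0,0,.150,.04)
plan(0.75,0.02,12,0,0,.150,.04)
for th in (1.65,1.70,1.75):
    ph=th+.041
    pts_=[H+r*(-np.cos(ph)*ex+np.sin(ph)*np.array([0,0,1])) for r in (.130,.146,.16)]
    print(th,pts_[1],proj('top',pts_).round(1).tolist(),proj('scene',pts_).round(1).tolist())
E
```

```text
start tcp [0.6295 0.2069 0.1477]
travel [[-7, 1, 1], [-7, 1, 1], [-7, 1, 1], [-7, 1, 0]]
turn [[-0.0, -0.0, -0.0], [-0.0, -0.0, -0.0], [-0.0, -0.0, -0.0], [-0.0, -0.0, -0.0]]
end (array([0.6001, 0.211 , 0.1513]), 0.0)
start tcp [0.6001 0.211  0.1513]
travel [[-10, 1, 0], [-10, 1, -1], [-10, 1, -1], [-10, 1, -2], [-10, 1, -3], [-9, 1, -3], [-9, 1, -4], [-9, 1, -5], [-8, 1, -5], [-8, 1, -6], [-8, 1, -6], [-7, 1, -7]]
turn [[-0.0, -0.0, -0.0], [-0.0, -0.0, -0.0], [-0.0, -0.0, -0.0], [-0.0, -0.0, -0.0], [-0.0, -0.0, -0.0], [-0.0, -0.0, -0.0], [-0.0, -0.0, -0.0], [-0.0, -0.0, -0.0], [-0.0, -0.0, -0.0], [-0.0, -0.0, -0.0], [-0.0, -0.0, -0.0], [-0.0, -0.0, -0.0]]
end (array([0.4926, 0.226 , 0.1079]), 0.0)
start tcp [0.4926 0.226  0.1079]
travel [[-6, 1, -7], [-6, 1, -7], [-5, 1, -7], [-5, 1, -8], [-4, 1, -8], [-4, 1, -8], [-3, 0, -8], [-3, 0, -9], [-2, 0, -9], [-2, 0, -9], [-1, 0, -9], [-1, 0, -9]]
turn [[-0.0, -0.0, -0.0], [-0.0, -0.0, -0.0], [-0.0, -0.0, -0.0], [-0.0, -0.0, -0.0], [-0.0, -0.0, -0.0], [-0.0, -0.0, -0.0], [-0.0, -0.0, -0.0], [-0.0, -0.0, -0.0], [-0.0, -0.0, -0.0], [-0.0, -0.0, -0.0], [-0.0, -0.0, -0.0], [-0.0, -0.0, -0.0]]
end (array([0.4489, 0.2322, 0.0103]), 0.0)
1.65 [0.6145 0.209  0.1649] [[235.6, 178.6], [234.4, 177.0], [233.2, 175.6]] [[347.4, 242.6], [347.2, 240.7], [347.1, 239.1]]
1.7 [0.6217 0.208  0.1639] [[236.1, 176.5], [234.9, 174.6], [233.8, 172.9]] [[345.8, 243.5], [345.4, 241.8], [345.1, 240.3]]
1.75 [0.6288 0.207  0.1625] [[236.5, 174.4], [235.4, 172.2], [234.3, 170.3]] [[344.2, 244.5], [343.6, 242.9], [343.1, 241.5]]
```

```bash
python3 - <<'E'
import cv2
p=cv2.imread('pics/t15.png'); cv2.imwrite('pics/z32.png',cv2.resize(p[155:200,190:290],None,fx=8,fy=8,interpolation=cv2.INTER_CUBIC))
E
```

```text
(no output)
```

View pics/z32.png

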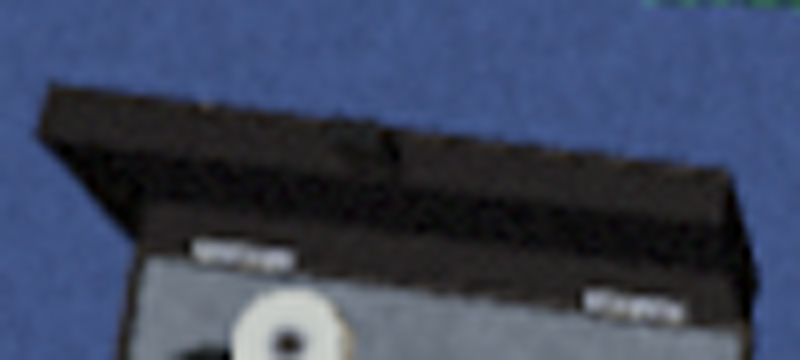

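>>> play_rows(claw=[0.6, 0.6, 0.6, 0.6, 0.6, 0.6, 0.6, 0.6, 0.6, 0.6, 0.6, 0.6], travel=[[0, 10, 35], [0, 20, 35], [0, 20, 25], [25, 20, 0], [25, 20, 0], [25, 20, 0], [25, 20, 0], [25, 20, 0], [25, 20, 0], [25, 20, 0], [25, 19, 0], [0, 0, 0]], turn=[[0, 0, 0], [0, 0, 0], [0, 0, 0], [0, 0, 0], [0, 0, 0], [0, 0, 0], [0, 0, 0], [0, 0, 0], [0, 0, 0], [0, 0, 0], [0, 0, 0], [0, 0, 0]])

```text
t: 51.5
tool_pos: [0.6321, 0.2104, 0.2578]
orientation: [-3.132, 0.212, 0.002]
force: [-0.0, -0.2, -0.5]
width: 0.0512
```

```bash
python3 st.py
```

```text
t 51.5 tcp [0.6321 0.2104 0.2578] f [-0.0226 -0.2131 -0.4703] w 0.0512 yawx -0.135 z [-0.001   0.0023 -1.    ] grasp [0.6321 0.2103 0.2765] q [0.2052 0.5998 1.0317 0.0025 1.5106 1.9111]
```

>>> play_rows(claw=[0.6, 0.6, 0.6, 0.6, 0.6, 0.6], travel=[[-2, -3, -30], [0, 0, -30], [0, 0, -25], [0, 0, -17], [0, 0, -7], [0, 0, 0]], turn=[[0, 0, 0], [0, 0, 0], [0, 0, 0], [0, 0, 0], [0, 0, 0], [0, 0, 0]])

```text
t: 52.0
tool_pos: [0.6263, 0.204, 0.1496]
orientation: [-3.134, 0.218, 0.006]
force: [-0.6, 0.4, 0.8]
width: 0.0516
```

```bash
python3 st.py; python3 - <<'E'
from h import *
p,d=snap('scene','s16.png')
cv2.imwrite('pics/z33.png',cv2.resize(p[200:300,310:410],None,fx=6,fy=6,interpolation=cv2.INTER_CUBIC))
E
```

```text
t 52.0 tcp [0.6263 0.204  0.1496] f [-0.6025  0.3961  0.775 ] w 0.0516 yawx -0.139 z [-0.0039  0.0007 -1.    ] grasp [0.6264 0.204  0.1683] q [0.1979 0.6554 1.2285 0.0015 1.2613 1.907 ]
```

View pics/z33.png

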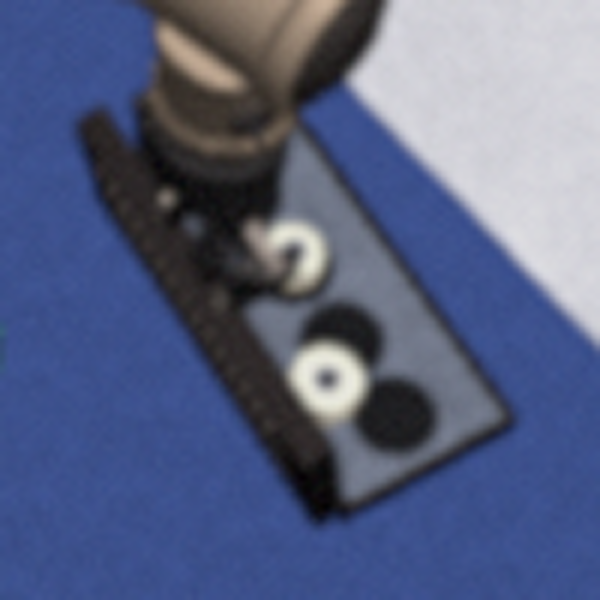

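>>> play_rows(claw=[0.6, 0, 0, 0, 0, 0, 0, 0], squeeze=35, travel=[[1, 1, 0], [0, 0, 0], [0, 0, 0], [0, 0, 0], [0, 0, 0], [0, 0, 0], [0, 0, 0], [0, 0, 0]], turn=[[0, 0, 0], [0, 0, 0], [0, 0, 0], [0, 0, 0], [0, 0, 0], [0, 0, 0], [0, 0, 0], [0, 0, 0]])

```text
t: 52.72
tool_pos: [0.6293, 0.2073, 0.1532]
orientation: [-3.129, 0.218, -0.005]
force: [1.0, 6.7, 3.5]
width: 0.0194
```

```bash
python3 st.py
```

```text
t 52.72 tcp [0.6293 0.2073 0.1532] f [1.0461 6.6744 3.501 ] w 0.0194 yawx -0.139 z [ 0.0038  0.0046 -1.    ] grasp [0.6292 0.2072 0.1719] q [0.2008 0.6546 1.2197 0.004  1.2627 1.9095]
```

>>> play_rows(claw=[0, 0, 0, 0, 0, 0, 0, 0, 0, 0], travel=[[-7, 1, 1], [-7, 1, 1], [-7, 1, 1], [-7, 1, 0], [-10, 1, 0], [-10, 1, -1], [-10, 1, -1], [-10, 1, -2], [-10, 1, -3], [-9, 1, -3]], turn=[[0, 0, 0], [0, 0, 0], [0, 0, 0], [0, 0, 0], [0, 0, 0], [0, 0, 0], [0, 0, 0], [0, 0, 0], [0, 0, 0], [0, 0, 0]])

```text
t: 53.55
tool_pos: [0.5432, 0.2193, 0.1468]
orientation: [-3.125, 0.218, -0.012]
force: [3.3, 15.7, 0.4]
width: 0.019
```

```bash
python3 st.py; python3 - <<'E'
from h import *
p,d=snap('scene','s17.png')
cv2.imwrite('pics/z34.png',cv2.resize(p[190:300,310:420],None,fx=5,fy=5,interpolation=cv2.INTER_CUBIC))
E
```

```text
t 53.55 tcp [0.5432 0.2193 0.1468] f [ 3.3212 15.716   0.4429] w 0.019 yawx -0.139 z [ 0.008   0.0088 -0.9999] grasp [0.543  0.2192 0.1655] q [0.2494 0.5218 1.4818 0.0073 1.128  1.9565]
```

View pics/z34.png

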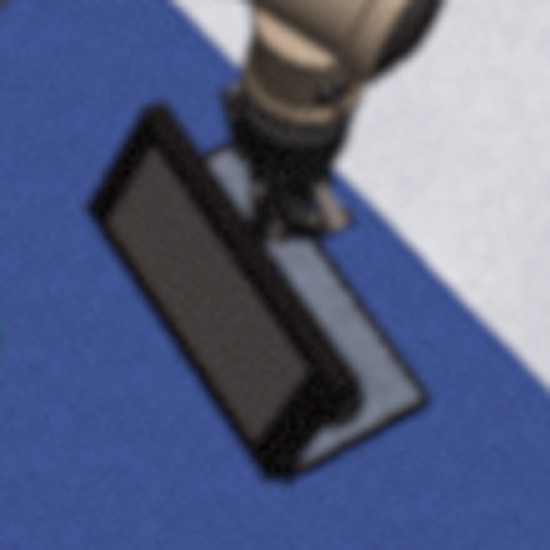

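>>> play_rows(claw=[0, 0, 0, 0, 0, 0, 0, 0, 0, 0, 0], travel=[[-9, 2, -4], [-9, 2, -5], [-8, 1, -5], [-8, 1, -6], [-8, 1, -6], [-7, 1, -7], [-6, 1, -7], [-6, 1, -7], [-5, 1, -7], [-5, 1, -8], [-4, 1, -8]], turn=[[0, 0, 0], [0, 0, 0], [0, 0, 0], [0, 0, 0], [0, 0, 0], [0, 0, 0], [0, 0, 0], [0, 0, 0], [0, 0, 0], [0, 0, 0], [0, 0, 0]])

```text
t: 54.52
tool_pos: [0.4656, 0.2304, 0.0757]
orientation: [-3.129, 0.219, -0.001]
force: [-6.7, 7.7, 5.9]
width: 0.019
```

```bash
python3 st.py
```

```text
t 54.52 tcp [0.4656 0.2304 0.0757] f [-6.7015  7.659   5.866 ] w 0.019 yawx -0.14 z [ 0.0007  0.0047 -1.    ] grasp [0.4656 0.2303 0.0944] q [0.3094 0.5109 1.7416 0.0055 0.8871 2.0165]
```

>>> play_rows(claw=[0, 0, 0, 0, 0, 0, 0, 0], travel=[[-4, 1, -8], [-3, 0, -8], [-3, 0, -9], [-2, 0, -9], [-2, 0, -9], [-1, 0, -9], [-1, 0, -8], [0, 0, -3]], turn=[[0, 0, 0], [0, 0, 0], [0, 0, 0], [0, 0, 0], [0, 0, 0], [0, 0, 0], [0, 0, 0], [0, 0, 0]])

```text
t: 55.18
tool_pos: [0.4497, 0.2325, 0.0116]
orientation: [-3.128, 0.22, 0.0]
force: [-8.6, 19.2, 3.4]
width: 0.019
```

```bash
python3 st.py; python3 - <<'E'
from h import *
p,d=snap('scene','s18.png')
cv2.imwrite('pics/z35.png',cv2.resize(p[190:300,310:420],None,fx=5,fy=5,interpolation=cv2.INTER_CUBIC))
E
```

```text
t 55.18 tcp [0.4497 0.2325 0.0116] f [-8.5621 19.2046  3.3971] w 0.019 yawx -0.14 z [ 0.0002  0.0058 -1.    ] grasp [0.4497 0.2324 0.0303] q [0.3224 0.5973 1.8259 0.0083 0.7164 2.0273]
```

View pics/z35.png

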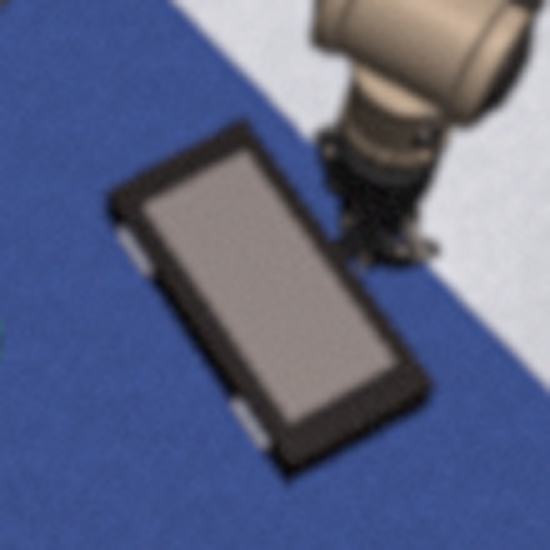

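>>> play_rows(claw=[0, 0.7, 0.7, 0.7, 0.7, 0.7, 0.7, 0.7, 0.7, 0.7, 0.7, 0.7], travel=[[0, 2, 0], [0, 0, 0], [0, 0, 0], [0, 0, 0], [0, 0, 0], [0, 0, 20], [0, 0, 35], [0, 0, 40], [0, 0, 40], [0, -35, 20], [0, -35, 0], [0, -35, 0]], turn=[[0, 0, 0], [0, 0, 0], [0, 0, 0], [0, 0, 0], [0, 0, 0], [0, 0, 0], [0, 0, 0], [0, 0, 0], [0, 0, 0], [0, 0, 0], [0, 0, 0], [0, 0, 0]])

```text
t: 56.23
tool_pos: [0.4512, 0.1254, 0.1683]
orientation: [-3.132, 0.217, -0.007]
force: [0.6, -0.5, -0.7]
width: 0.0594
```

>>> play_rows(claw=[0.7, 0.7, 0.7, 0.7, 0.7, 0.7, 0.7, 0.7], travel=[[0, -35, 0], [0, -35, 0], [0, -35, 0], [0, 0, 0], [0, 0, 0], [0, 0, 0], [0, 0, 0], [0, 0, 0]], turn=[[0, 0, 0], [0, 0, 0], [0, 0, 0], [0, 0, 0], [0, 0, 0], [0, 0, 0], [0, 0, 0], [0, 0, 0]])

```text
t: 56.9
tool_pos: [0.4504, 0.0224, 0.1664]
orientation: [-3.132, 0.217, 0.0]
force: [-1.1, 0.0, -0.2]
width: 0.0599
```

```bash
python3 st.py; python3 - <<'E'
from h import *
p,d=snap('top','t19.png'); P=pts('top',d)
ex=np.array([np.cos(-.139),np.sin(-.139)]);ey=np.array([np.sin(.139),np.cos(.139)])
Q=P[180:240,200:290].reshape(-1,3); Q=Q[~np.isnan(Q[:,0])]; r=(Q[:,:2]-[.5358,.22]); x=r@ex;y=r@ey
k=(abs(x)<.05)&(abs(y)<.11); A=np.c_[x[k],y[k],np.ones(k.sum())]; print(np.linalg.lstsq(A,Q[k,2],rcond=None)[0],k.sum())
p,d=snap('scene','s19.png')
cv2.imwrite('pics/z36.png',p)
E
```

```text
t 56.9 tcp [0.4504 0.0224 0.1664] f [-1.0741  0.0107 -0.2155] w 0.0599 yawx -0.138 z [-0.0002  0.0017 -1.    ] grasp [0.4504 0.0224 0.1851] q [-0.1217  0.2776  1.8159  0.0019  1.0484  1.5865]
[-0.00281773 -0.0006572   0.04293453] 1792
```

View pics/z36.png

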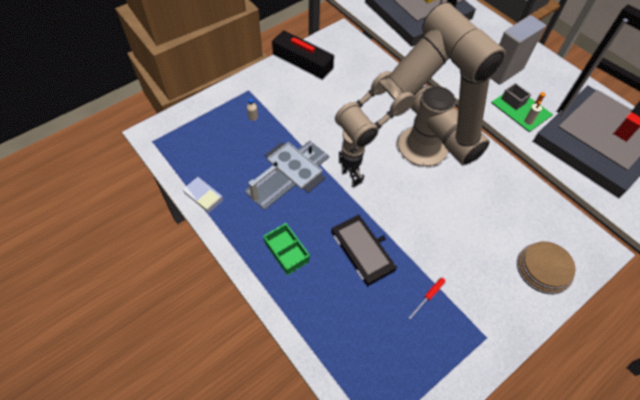

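View pics/t19.png

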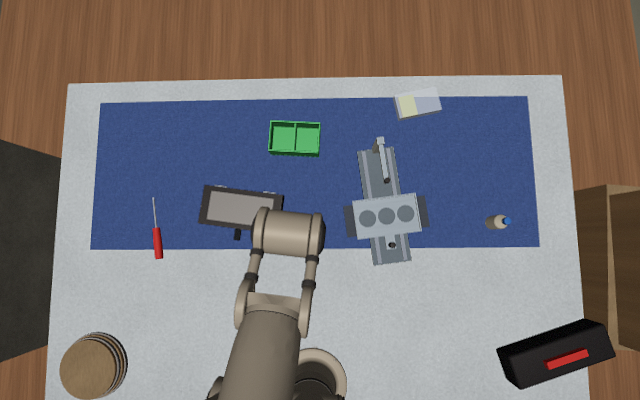

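```bash
python3 -c "
from h import *
print(workorder.sign_off())"
```

```text
the job is handed in; nothing more can be done
None
```

I finished the job and handed it in at about 57 s of the 210 s allowed. The hand-in reports no verdict.

**What I did**
- **Lid:** I opened it by the tab until it stood by itself.
- **Wheels:** There were two in the case, 38 mm and 44 mm by fit and finger opening. I moved both flat onto the tray.
- **Pointer:** By the knob I held the 38 mm bore and then the 44 mm bore under the pointer. I added several dwells of about 1 s a few millimetres apart around each estimate.
- **Return:** I put both wheels back in the case and shut the lid.

**Last checks**
- **Lid:** It looks shut. The depth fit gives its top level to about 0.003 rad at 43 mm, where 42 mm is expected.
- **Bystanders:** The bottle, screwdriver and bin look unmoved in the pictures; I did not measure this.
- **Bore positions:** At the first dwell the two cameras disagreed by about 2–4 mm on where the 38 mm bore stood relative to the tip. That is within the 5 mm limit, and the extra dwells were there to cover it.
- **Knocked wheel:** After I set the 44 mm wheel down, it was found about 3 cm towards the hinge. It still lay flat and inside the case (case x 29 mm, y 53 mm, top at 32 mm), so I left it there.
- **Not checked:** With the lid shut the wheels could not be seen again. They were last checked just before closing.

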